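Load and start the glassware dryer

TASK

Put every washed square bottle lying on the bench upside down over a free front-row peg of the glassware dryer, mouth right down on the deck, and lay one blue cap for each of those bottles flat in the steel tray in front of the dryer, none stacked, leaving any spare cap on the bench. When the load is complete, start the dryer by pressing its keys fully in, one at a time: white power, then orange heat, then green start. Do not disturb the flasks already drying or the other things on the bench.

Things in the scene. Friction and masses are not known exactly. Their poses are not given: they have to be found in the camera images.
- dryer: glassware dryer, fixed: white box, steel deck 60 mm above the bench, 260 mm deep (x) by 390 mm wide (y), sloping grey key panel along its front (-x). Origin at the centre of its underside; x to its back, y to its left, z up. Four steel air pegs in the front row are free (peg0 to peg3); three in a row 98 mm behind each carry a flask already drying
- peg0 (a point): foot of front-row air peg 0 (counted from the right, 95 mm apart), on the deck; the peg is a steel tube 18 mm in diameter rising 65 mm straight up from this point, with a rounded tip
- peg1 (a point): foot of front-row air peg 1 (counted from the right, 95 mm apart), on the deck; the peg is a steel tube 18 mm in diameter rising 65 mm straight up from this point, with a rounded tip
- peg2 (a point): foot of front-row air peg 2 (counted from the right, 95 mm apart), on the deck; the peg is a steel tube 18 mm in diameter rising 65 mm straight up from this point, with a rounded tip
- peg3 (a point): foot of front-row air peg 3 (counted from the right, 95 mm apart), on the deck; the peg is a steel tube 18 mm in diameter rising 65 mm straight up from this point, with a rounded tip
- key_power (a joint): travel of the white power key, m: 0 released, 0.006 fully pressed in; a spring pushes it back (about 1.2 N to start, 4 N fully in)
- key_power_top (a point): centre of the top face of the white power key, a round button 26 mm in diameter on the sloping panel; this point's z axis points straight out of the key (34 degrees from vertical, towards the dryer's front), so press along -z. The keys stand 75 mm apart
- key_heat (a joint): travel of the orange heat key, m: 0 released, 0.006 fully pressed in; a spring pushes it back (about 1.2 N to start, 4 N fully in)
- key_heat_top (a point): centre of the top face of the orange heat key, a round button 26 mm in diameter on the sloping panel; this point's z axis points straight out of the key (34 degrees from vertical, towards the dryer's front), so press along -z. The keys stand 75 mm apart
- key_start (a joint): travel of the green start key, m: 0 released, 0.006 fully pressed in; a spring pushes it back (about 1.2 N to start, 4 N fully in)
- key_start_top (a point): centre of the top face of the green start key, a round button 26 mm in diameter on the sloping panel; this point's z axis points straight out of the key (34 degrees from vertical, towards the dryer's front), so press along -z. The keys stand 75 mm apart
- tray: steel instrument tray, fixed, in front of the dryer: 130 mm (x) by 210 mm (y), rim 23 mm above the bench, walls 4 mm thick, on rubber feet, inner floor 9 mm above the bench; inside 122 by 202 mm. Origin under its centre on the bench, z up
- bottle1_center (a point): washed bottle (may be absent), pale plastic, 60 g, lying on its side, mouth away from the robot: 56 x 56 mm square body 80 mm long, neck 42 mm outer, 34 mm inner diameter; 105 mm long in all, hollow, walls 4 mm. Point on its axis half-way along, near its balance point, 52.5 mm from base and from rim, 28 mm up; x axis from base to mouth, y and z square to the flat sides
- bottle2_center (a point): washed bottle (may be absent), pale plastic, 60 g, lying on its side, mouth away from the robot: 56 x 56 mm square body 80 mm long, neck 42 mm outer, 34 mm inner diameter; 105 mm long in all, hollow, walls 4 mm. Point on its axis half-way along, near its balance point, 52.5 mm from base and from rim, 28 mm up; x axis from base to mouth, y and z square to the flat sides
- bottle3_center (a point): washed bottle (may be absent), pale plastic, 60 g, lying on its side, mouth away from the robot: 56 x 56 mm square body 80 mm long, neck 42 mm outer, 34 mm inner diameter; 105 mm long in all, hollow, walls 4 mm. Point on its axis half-way along, near its balance point, 52.5 mm from base and from rim, 28 mm up; x axis from base to mouth, y and z square to the flat sides
- cap1_center (a point): screw cap, a disc 53 mm in diameter and 26 mm high, blue, ribbed, lying flat on the bench with its closed top up; origin at its centre (13 mm up), z up
- cap2_center (a point): screw cap, a disc 53 mm in diameter and 26 mm high, blue, ribbed, lying flat on the bench with its closed top up; origin at its centre (13 mm up), z up
- cap3_center (a point): screw cap, a disc 53 mm in diameter and 26 mm high, blue, ribbed, lying flat on the bench with its closed top up; origin at its centre (13 mm up), z up
- flask1_center (a point): small conical flask, glass, already upside down on a back-row air peg, not part of the job: 114 mm tall, 67 mm across its base, which is now on top; point half-way up its axis
- flask2_center (a point): small conical flask, glass, already upside down on a back-row air peg, not part of the job: 114 mm tall, 67 mm across its base, which is now on top; point half-way up its axis
- flask3_center (a point): small conical flask, glass, already upside down on a back-row air peg, not part of the job: 114 mm tall, 67 mm across its base, which is now on top; point half-way up its axis
- reagent_center (a point): brown reagent bottle with yellow cap, standing, 64 mm in diameter, 130 mm tall, not part of the job; centre
- yellow_cap_center (a point): yellow screw cap of the same size, 53 mm in diameter and 26 mm high, among the blue ones, not part of the job; centre
There are look-alikes about, which are no part of the job. What is shaped like the part that bears bottle1_center but red is not meant.

How it is judged:
By the outcome, as a careful person would: the job done as asked, in the order asked, and still so for the second after the job is handed in, with the robot touching nothing.
Of bottle1, bottle2, bottle3 only 2 to 3 are there at a start; the rules pass over those that are not, and their reading is None.
At some moment in a run one of bottle1, bottle2, bottle3, cap1, cap2, cap3 may be knocked a few centimetres aside while the robot is not near it.
It also fails if it takes over 210 s, if anything falls off the work surface, if the arm or the gripper's body presses on something with over 40 N, if the wrist force passes 120 N, or if a joint passes its speed limit or range.

ROBOT

A 7-joint arm with a two-finger parallel gripper is mounted at the origin on the work surface. World frame = base frame: x ahead of the robot, y to its left, z up, the work surface at z = 0. Lengths are in m, angles in rad, forces in N, time in s.
With the tool pointing down it reaches from about 0.425 to 0.875 m from the base axis. Payload 8.4 kg.
Tool frame: the origin (TCP) lies between the finger pads; the fingertips stand 8 mm ahead of it and the grasp point (between the pads) lies 11 mm behind it; z points along the fingers, y is the direction in which the jaws open and shut (so a half turn about z gives the same grasp; the last joint's range is limited). The gripper opens to 87 mm and grips with 3 to 60 N. Pads are 19 mm wide; open, the fingers measure 117 mm over their backs; the gripper's body (75 mm by 190 mm) begins 51 mm behind the grasp point.
Start: joints at [-1.328, 0.333, 0.04, 1.465, -0.013, 1.343, -0.059], TCP at [0.218, 0.612, 0.231] pointing down, gripper open.
Joint ranges: [-2.58, 2.58], [-0.38, 2.09], [-1.3, 1.39], [0.25, 2.4], [-1.5, 4.64], [0.08, 2.09], [-2.65, 2.65]. Speed limits (rad/s): [2.22, 2.22, 2.79, 2.79, 3.14, 3.14, 3.14].

INTERFACE

Orientations are given as a unit quaternion [x, y, z, w].
In Python, from cell import bot, cams gives the robot as it stands.
- The arm moves only by the tool step_arm, never from a script. Its argument "steps" is a list of rows, each a list of 3 entries, a list of its own where there are three numbers: the turn, a rotation vector about the tool's x, y, z in degrees, then the shift along the tool's x, y, z in mm, then the opening, from 0 (shut) to 1 (fully open). In form: [[[wx, wy, wz], [dx, dy, dz], claw], ...]. A call has 1 to 5 rows; each row shifts and turns the commanded pose from where the row before left it, along the tool's axes as they then stand; what a row does not reach is not made up. A row lasts 1/10 s, in which the tool goes at most 50 mm and 8.59 degrees, less where a joint would pass 70% of its speed; a pose out of reach is approached as far as the arm can. A call with a gripper value outside its range is refused whole. The fingers move at their own pace and stop on an object; "newtons" is the grip in N (left out, the last holds). Time passes only in rows, so rows that do not move let the fingers close. It gives the time, the measured TCP pose, the force and the opening at its end, in the units of the state.
- bot.read_state(): the state, without advancing time (a new reading comes with each control period).
- cams.read_camera(name): name is "side" or "top" or "wrist"; returns the picture (420x560x3 uint8, blue, green, red); there is no depth.
- cams.camera_params(name): a dict with "fx", "fy", "cx", "cy" (pixels), "R" (3x3) and "t" (3): a world point X has camera coordinates R X + t. Camera axes: x right, y down, z forward; pixel columns grow to the right and rows downward; lengths in m; the calibration is good to about 2 mm. The wrist camera is an equidistant fisheye: a pixel r from the principal point sees the ray r / f radians off the axis. A picture is of the moment at which its call begins: read the wrist's pose just before it. camera_params takes no time and is no camera call; for the wrist camera it gives the pose at the moment of the call.
- bot.sign_off(): hands the job in, once; it reports no verdict.
The state is a dict: "time_s": time; "joints": joint angles; "joint_velocities": joint speeds; "joint_efforts": joint torques, N m; "tool_pos": TCP position; "orientation": TCP orientation; "contact_force": force on the tool from outside, world axes, zero at the start; "ft_torque": the same for the moment, N m; "width": finger opening in m.
Only numpy, scipy, OpenCV 4.12 (cv2) and the standard library are available. Lean on these libraries where they do the work, as an engineer would, in place of code of your own. Each camera call takes 0.05 s, during which the arm holds its last target. There are 200 camera calls.

## Working session

There is one attempt and no reset: what is moved stays moved. The work goes in short steps, Python scripts to look and compute and a tool call to move; the robot and the scene stay as the last step left them, time stands still between calls to the robot, and variables do not carry over. Pictures are saved under pics/ and viewed, about 12 in all and at most 16, crops included, and the job is handed in when it is done.

Besides the shell and the picture viewer there is one more tool, called after "Call:" as name(argument=value, ...), one argument or row to a line, values as JSON. step_arm: Moves the arm, as the interface text tells. Its arguments: {"type":"object","properties":{"steps":{"type":"array"},"newtons":{"type":"number"}},"required":["steps"]}

```bash
mkdir -p pics; ls; python3 - <<'E'
from cell import bot,cams
import cv2,numpy as np
print(bot.read_state())
for n in ["top","side"]:
    cv2.imwrite(f"pics/{n}0.png",cams.read_camera(n))
for n in ["top","side","wrist"]:
    p=cams.camera_params(n);print(n,p)
E
```

```text
pics
{'time_s': 0.0, 'joints': array([-1.32820844,  0.33393769,  0.03986341,  1.46629507, -0.01337653,
        1.34328702, -0.05848777]), 'joint_velocities': array([ 0.00271638,  0.00049694, -0.00012374,  0.00024037, -0.00136035,
        0.00065719,  0.00085469]), 'joint_efforts': array([ 6.89476269e-05, -6.56332254e+01,  1.33524176e+00, -4.03825915e+01,
       -5.97588625e-02,  4.41368076e-02,  1.70730677e-04]), 'tool_pos': array([0.21773567, 0.61195375, 0.22963017]), 'orientation': array([ 1.70058438e-01,  9.85433629e-01, -8.27368238e-04, -7.52807764e-05]), 'contact_force': array([0.31728482, 0.04834797, 0.30755189]), 'ft_torque': array([ 0.01441858, -0.00400041,  0.01318074]), 'width': 0.08708533116731705}
top {'fx': 379.61047613097986, 'fy': 379.61047613097986, 'cx': 272.36151793280254, 'cy': 209.85206760186466, 'R': array([[ 0.00500303, -0.99995971,  0.00745268],
       [-0.99188957, -0.00590893, -0.12696524],
       [ 0.12700416, -0.00675703, -0.99187917]]), 't': array([-0.0020643 ,  0.50637069,  1.10540955])}
side {'fx': 443.19582302849363, 'fy': 443.19582302849363, 'cx': 281.1321778022446, 'cy': 209.0973252918073, 'R': array([[ 0.90344786, -0.42861303, -0.00853463],
       [-0.30475518, -0.62811904, -0.71595444],
       [ 0.30150664,  0.64942847, -0.69809484]]), 't': array([-0.44093155,  0.21720851,  1.00435554])}
wrist {'fx': 325.19226210127806, 'fy': 325.19226210127806, 'cx': 274.41891041903375, 'cy': 212.00836484275396, 'R': array([[ 0.33496551,  0.94222837, -0.00195087],
       [ 0.90486163, -0.32110281,  0.27949673],
       [ 0.26272332, -0.09538703, -0.96014466]]), 't': array([-0.64940672, -0.03494475,  0.39093645])}
```

View pics/top0.png

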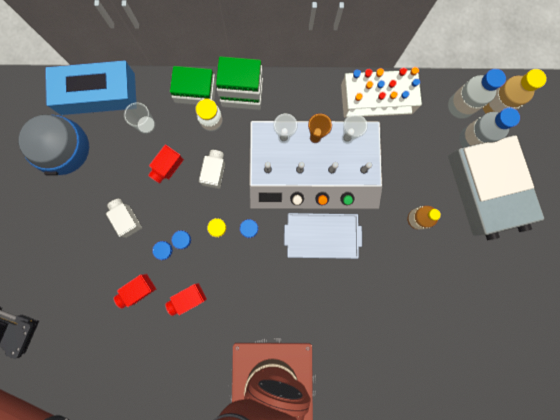

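View pics/side0.png

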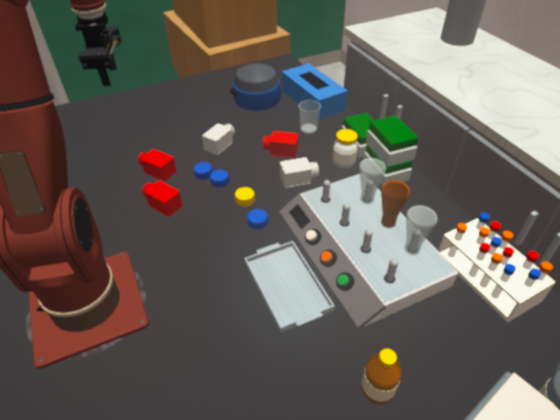

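The candidates in the top view:
- White bottles at (212,168) and (123,217), which fit the description.
- Red look-alikes at (165,163), (133,291) and (186,300), and a white jar with a yellow cap at (208,112). None of these are wanted.
- Blue caps at (162,250), (181,240) and (249,228). The yellow cap at (217,228) is not wanted.
- Tray at (323,236). Keys at (297,199), (322,199) and (348,199).

I see two bottles, so one cap is spare.

```bash
cat > h.py <<'E'
from cell import bot,cams
import cv2,numpy as np
from scipy.spatial.transform import Rotation as Ro
def ray(n,uv,p=None):
    p=p or cams.camera_params(n); a=(np.array(uv,float)-[p['cx'],p['cy']])/p['fx']
    if n=='wrist':
        r=np.hypot(*a); d=np.array([*(a/max(r,1e-9)*np.sin(r)),np.cos(r)])
    else: d=np.array([*a,1.])
    R=p['R']; return -R.T@p['t'], R.T@(d/np.linalg.norm(d))
def plane(n,uv,z,p=None):
    c,d=ray(n,uv,p); return c+d*(z-c[2])/d[2]
def tri(uv1,uv2,n1='top',n2='side'):
    (c1,d1),(c2,d2)=ray(n1,uv1),ray(n2,uv2)
    s=np.linalg.lstsq(np.c_[d1,-d2],c2-c1,rcond=None)[0]
    a,b=c1+s[0]*d1,c2+s[1]*d2; return (a+b)/2,np.linalg.norm(a-b)
def blobs(img,lo,hi,amin=30):
    m=cv2.inRange(cv2.cvtColor(img,cv2.COLOR_BGR2HSV),np.array(lo),np.array(hi))
    n,l,s,c=cv2.connectedComponentsWithStats(m)
    return [(np.round(c[i],1),s[i]) for i in range(1,n) if s[i][4]>=amin],l
BLUE=((100,150,80),(125,255,255)); WHITE=((0,0,140),(180,60,255))
def tool(axz,yaw_y):  # rotation with tool z=axz, tool y nearest yaw_y
    z=np.array(axz,float);z/=np.linalg.norm(z); y=np.array(yaw_y,float);y-=z*(y@z);y/=np.linalg.norm(y)
    return Ro.from_matrix(np.c_[np.cross(y,z),y,z])
def go(pos,R=None,frm=None):
    """print turn (deg, tool axes) and shift (mm) in the axes before and after turning"""
    s=bot.read_state(); q=Ro.from_quat(s['orientation']); R=R or q
    d=(np.array(pos)-s['tool_pos'])*1e3
    print('t',round(s['time_s'],2),'pos',s['tool_pos'].round(4),'z',q.as_matrix()[:,2].round(3),'y',q.as_matrix()[:,1].round(3),'w',round(s['width'],4),'F',s['contact_force'].round(1))
    print('turn',np.degrees((q.inv()*R).as_rotvec()).round(1),'shift before',q.inv().apply(d).round(1),'shift after',R.inv().apply(d).round(1))
E
python3 - <<'E'
from h import *
T=cv2.imread('pics/top0.png');S=cv2.imread('pics/side0.png')
for nm,r in dict(blue=BLUE,orange=((5,200,150),(18,255,255)),green=((50,150,60),(80,255,255)),white=WHITE,yel=((22,180,150),(32,255,255))).items():
    for n,I in (('T',T),('S',S)):
        print(nm,n,[(tuple(c),int(s[4])) for c,s in blobs(I,*r,amin=25)[0]])
a=cv2.resize(T[130:270,95:395],None,fx=2.6,fy=2.6,interpolation=cv2.INTER_CUBIC)
cv2.imwrite('pics/crop1.png',a)
E
```

```text
blue T [((np.float64(100.3), np.float64(100.5)), 1026), ((np.float64(493.5), np.float64(79.1)), 366), ((np.float64(356.4), np.float64(73.0)), 41), ((np.float64(415.5), np.float64(82.2)), 37), ((np.float64(380.4), np.float64(83.9)), 32), ((np.float64(404.8), np.float64(94.4)), 31), ((np.float64(507.4), np.float64(118.1)), 379), ((np.float64(72.9), np.float64(153.3)), 702), ((np.float64(248.5), np.float64(228.1)), 250), ((np.float64(180.8), np.float64(239.4)), 267), ((np.float64(162.0), np.float64(250.0)), 277)]
blue S [((np.float64(313.6), np.float64(82.7)), 925), ((np.float64(260.1), np.float64(91.6)), 137), ((np.float64(211.1), np.float64(173.3)), 467), ((np.float64(257.0), np.float64(217.1)), 279), ((np.float64(483.9), np.float64(216.3)), 73), ((np.float64(495.8), np.float64(241.3)), 58), ((np.float64(509.0), np.float64(268.7)), 67), ((np.float64(534.6), np.float64(273.5)), 76)]
orange T [((np.float64(322.3), np.float64(199.5)), 69), ((np.float64(424.5), np.float64(210.2)), 69), ((np.float64(426.2), np.float64(221.2)), 51)]
orange S [((np.float64(461.5), np.float64(226.2)), 49), ((
[... 1859 characters left out ...]
 np.float64(164.4)), 282), ((np.float64(347.1), np.float64(148.5)), 273), ((np.float64(377.0), np.float64(166.7)), 445), ((np.float64(298.7), np.float64(165.6)), 489), ((np.float64(418.0), np.float64(249.7)), 13760), ((np.float64(310.5), np.float64(234.3)), 97), ((np.float64(288.2), np.float64(285.1)), 4300), ((np.float64(516.0), np.float64(402.4)), 2580)]
yel T [((np.float64(535.7), np.float64(78.1)), 295), ((np.float64(206.1), np.float64(108.8)), 335), ((np.float64(434.0), np.float64(214.1)), 106), ((np.float64(216.4), np.float64(227.3)), 260)]
yel S [((np.float64(346.4), np.float64(135.2)), 230), ((np.float64(244.3), np.float64(193.7)), 230), ((np.float64(387.6), np.float64(356.3)), 239)]
```

View pics/crop1.png

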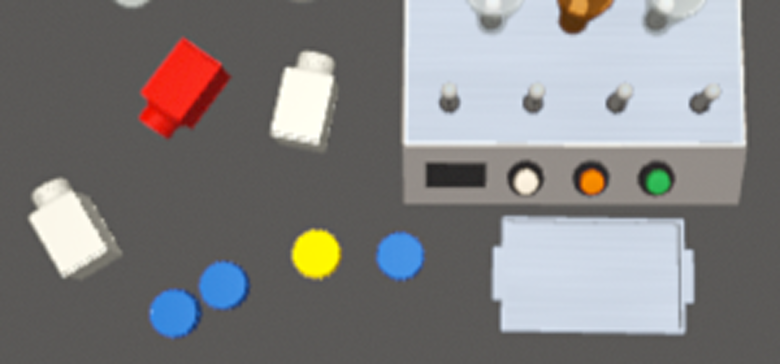

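The crop confirms two pale bottles on their sides with necks away from the robot. Bottle A's body is at crop (303,103) and B's at (70,235). It also shows four free pegs with feet at crop (449/532/615/698,103), the keys, and the tray.

```bash
python3 - <<'E'
from h import *
f=lambda u,v:(95+u/2.6,130+v/2.6)
print('feet',[plane('top',f(u,103),.06).round(3)[:2] for u in(449,532,615,698)])
print('tips',[plane('top',f(u,v),.125).round(3)[:2] for u,v in((452,89),(537,89),(625,90),(713,91))])
for k,a,b in (('pow',(296.9,199.5),(310.5,234.3)),('heat',(322.3,199.5),(325.9,255.7)),('start',(347.7,199.6),(342.6,279.1))):
    x,e=tri(a,b);print(k,x.round(4),round(e,4))
for u in ((162,250),(180.8,239.4),(248.5,228.1),(216.4,227.3)): print('cap',plane('top',u,.024).round(3)[:2])
print('tray',[plane('top',f(u,v),.023).round(3)[:2] for u,v in((501,216),(685,220),(685,332),(502,331))])
T=cv2.imread('pics/top0.png')
for nm,c in dict(A=[(286,66),(338,72),(325,142),(270,132)],B=[(30,217),(85,197),(112,250),(66,278)]).items():
    print(nm,[plane('top',f(*u),.056).round(3)[:2] for u in c])
for nm,ends in dict(A=[(317,52),(297,137)],B=[(50,180),(90,265)]).items(): print(nm,[plane('top',f(*u),.05).round(3)[:2] for u in ends])
p=cams.camera_params('wrist');print('wristcam in tool',Ro.from_quat(bot.read_state()['orientation']).inv().apply(-p['R'].T@p['t']-bot.read_state()['tool_pos']), (Ro.from_quat(bot.read_state()['orientation']).inv().as_matrix()@p['R'].T).round(3))
E
```

```text
feet [array([0.623, 0.015]), array([ 0.624, -0.079]), array([ 0.624, -0.174]), array([ 0.625, -0.269])]
tips [array([0.623, 0.012]), array([ 0.624, -0.08 ]), array([ 0.623, -0.174]), array([ 0.623, -0.269])]
pow [ 0.5346 -0.0713  0.0526] 0.0009
heat [ 0.5351 -0.1465  0.0524] 0.0009
start [ 0.5352 -0.2216  0.0528] 0.001
cap [0.385 0.328]
cap [0.417 0.273]
cap [0.452 0.072]
cap [0.454 0.168]
tray [array([ 0.498, -0.046]), array([ 0.495, -0.26 ]), array([ 0.365, -0.257]), array([ 0.366, -0.047])]
A [array([0.666, 0.203]), array([0.659, 0.143]), array([0.578, 0.156]), array([0.589, 0.219])]
B [array([0.49 , 0.485]), array([0.513, 0.425]), array([0.453, 0.391]), array([0.422, 0.441])]
A [array([0.685, 0.168]), array([0.584, 0.189])]
B [array([0.533, 0.468]), array([0.437, 0.417])]
wristcam in tool [ 0.07585408  0.00032886 -0.15408899] [[ 0.    -0.96  -0.279]
 [ 1.     0.    -0.   ]
 [ 0.001 -0.279  0.96 ]]
```

```bash
cat >> h.py <<'E'
s45=np.sqrt(.5)
def Rpick(yaw):
    u=np.array([np.cos(yaw),np.sin(yaw),0]); return tool(u*s45-[0,0,s45],[u[1],-u[0],0])
def Rplace(yaw):
    u=np.array([np.cos(yaw),np.sin(yaw),0]); return tool(u*s45-[0,0,s45],[-u[1],u[0],0])
def Gp(yaw,base): # grasp point -> TCP at pick
    u=np.array([np.cos(yaw),np.sin(yaw),0]); return np.array([*base,.031])+.036*u+.011*Rpick(yaw).as_matrix()[:,2]
def plan(pos,R=None,smax=45,start=None):
    s=bot.read_state(); p0,q=start or (s['tool_pos'],Ro.from_quat(s['orientation'])); R=R or q
    w=(q.inv()*R).as_rotvec(); D=np.array(pos)-p0; n=int(np.ceil(max(np.degrees(np.linalg.norm(w))/8.4,np.linalg.norm(D)*1e3/smax,1)))
    print('from',p0.round(4),'rows',n,'turn/row',np.degrees(w/n).round(2),'D',(D*1e3).round(1))
    for i in range(n):
        print((q*Ro.from_rotvec(w*(i+1)/n)).inv().apply(D/n*1e3).round(1).tolist(),end=' ')
    print(); return np.array(pos),R
E
python3 - <<'E'
from h import *
y=np.radians(31); R=Rpick(y); z=R.as_matrix()[:,2]; P=Gp(y,(.435,.415)); print(P)
plan(P-.12*z,R)
E
```

```text
[0.47252522 0.43754743 0.02322183]
from [0.2177 0.612  0.2298] rows 16 turn/row [-3.14  1.49  7.59] D [ 182.1 -218.2 -121.7]
[-16.6, -7.3, 6.8] [-17.6, -5.4, 6.0] [-18.3, -3.3, 5.3] [-18.7, -1.1, 4.7] [-18.8, 1.1, 4.2] [-18.6, 3.4, 3.8] [-18.1, 5.6, 3.6] [-17.3, 7.8, 3.5] [-16.3, 9.8, 3.5] [-14.9, 11.7, 3.7] [-13.4, 13.3, 4.0] [-11.6, 14.8, 4.5] [-9.7, 15.9, 5.0] [-7.7, 16.8, 5.7] [-5.6, 17.3, 6.5] [-3.4, 17.5, 7.3]
```

Call:
step_arm(
  steps=[
    [[-3.1,1.5,7.6],[-16.6,-7.3,6.8],1],
    [[-3.1,1.5,7.6],[-17.6,-5.4,6],1],
    [[-3.1,1.5,7.6],[-18.3,-3.3,5.3],1],
    [[-3.1,1.5,7.6],[-18.7,-1.1,4.7],1],
  ],
  newtons=20,
)

```text
time_s: 0.5
tool_pos: [0.2714, 0.5617, 0.2028]
orientation: [0.423, 0.898, 0.115, -0.033]
contact_force: [0.2, -0.1, -0.4]
width: 0.0869
```

Call:
step_arm(
  steps=[
    [[-3.1,1.5,7.6],[-18.8,1.1,4.2],1],
    [[-3.1,1.5,7.6],[-18.6,3.4,3.8],1],
    [[-3.1,1.5,7.6],[-18.1,5.6,3.6],1],
    [[-3.1,1.5,7.6],[-17.3,7.8,3.5],1],
  ],
)

```text
time_s: 0.9
tool_pos: [0.3236, 0.5119, 0.1758]
orientation: [0.638, 0.736, 0.219, -0.063]
contact_force: [0.7, 0.8, 0.0]
width: 0.087
```

Call:
step_arm(
  steps=[
    [[-3.1,1.5,7.6],[-16.3,9.8,3.5],1],
    [[-3.1,1.5,7.6],[-14.9,11.7,3.7],1],
    [[-3.1,1.5,7.6],[-13.4,13.3,4],1],
    [[-3.1,1.5,7.6],[-11.6,14.8,4.5],1],
  ],
)

```text
time_s: 1.3
tool_pos: [0.3723, 0.4653, 0.1501]
orientation: [0.789, 0.53, 0.299, -0.085]
contact_force: [2.1, 0.5, -0.2]
width: 0.0873
```

Call:
step_arm(
  steps=[
    [[-3.1,1.5,7.6],[-9.7,15.9,5],1],
    [[-3.1,1.5,7.6],[-7.7,16.8,5.7],1],
    [[-3.1,1.5,7.6],[-5.6,17.3,6.5],1],
    [[-3.1,1.5,7.6],[-3.4,17.5,7.3],1],
    [[0,0,0],[0,0,0],1],
  ],
)

```text
time_s: 1.8
tool_pos: [0.4085, 0.4361, 0.1369]
orientation: [0.855, 0.386, 0.336, -0.088]
contact_force: [-1.2, -0.4, -0.1]
width: 0.0869
```

```bash
python3 - <<'E'
from h import *
y=np.radians(31); R=Rpick(y); z=R.as_matrix()[:,2]; P=Gp(y,(.435,.415))
go(P-.12*z,R); print(bot.read_state()['joints'].round(2))
p=cams.camera_params('wrist');I=cams.read_camera('wrist');cv2.imwrite('pics/w1.png',I)
np.save('w1.npy',np.array([p],dtype=object))
E
```

```text
t 1.8 pos [0.4085 0.4361 0.1369] z [ 0.506  0.409 -0.759] y [ 0.718 -0.687  0.109] w 0.0869 F [-1.2 -0.4 -0.1]
turn [-5.7  3.9 15.5] shift before [-48.   19.6   0.2] shift after [-41.   31.8  -0.3]
[-0.88 -0.05 -0.15  2.31  0.83  0.3  -2.49]
```

View pics/w1.png

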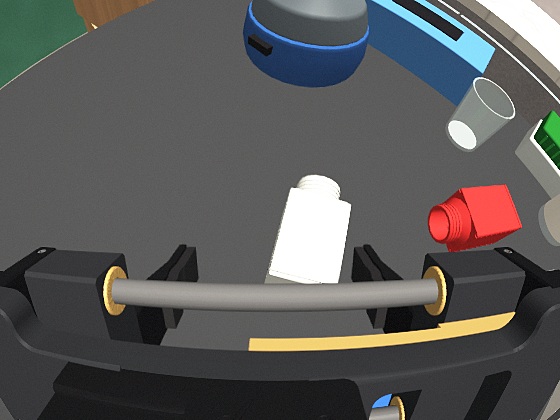

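The picture shows white bottle B at (310,235), neck at (318,185). The arm stopped short: joints 4, 6 and 7 are near their limits. I'll log joint and pose pairs on the way in, so I can fit a small kinematic model and check reach.

```bash
cat >> h.py <<'E'
import json
def log():
    s=bot.read_state(); open('log.txt','a').write(json.dumps([s['joints'].tolist(),s['tool_pos'].tolist(),s['orientation'].tolist()])+'\n'); return s
E
python3 - <<'E'
from h import *
open('log.txt','w').write(json.dumps([[-1.32820844,0.33393769,0.03986341,1.46629507,-0.01337653,1.34328702,-0.05848777],[0.21773567,0.61195375,0.22963017],[1.70058438e-01,9.85433629e-01,-8.27368238e-04,-7.52807764e-05]])+'\n')
log()
y=np.radians(31); P=Gp(y,(.435,.415)); P[2]+=.14
plan(P,tool([.1,.06,-1],[.515,-.857,0]))
E
```

```text
from [0.4085 0.4366 0.1373] rows 5 turn/row [-0.07 -6.83  3.38] D [64.   1.  25.9]
[10.3, 9.1, 1.4] [10.9, 8.4, 0.2] [11.4, 7.8, -1.1] [11.6, 7.1, -2.5] [11.6, 6.4, -3.9]
```

Call:
step_arm(
  steps=[
    [[0,-6.8,3.4],[10.3,9.1,1.4],1],
    [[0,-6.8,3.4],[10.9,8.4,0.2],1],
  ],
)

```text
time_s: 2.05
tool_pos: [0.4288, 0.4352, 0.1471]
orientation: [0.897, 0.354, 0.259, -0.063]
contact_force: [2.0, 0.0, 0.1]
width: 0.0865
```

```bash
python3 -c "
from h import *
log()"
```

Call:
step_arm(
  steps=[
    [[0,-6.8,3.4],[11.4,7.8,-1.1],1],
    [[0,-6.8,3.4],[11.6,7.1,-2.5],1],
    [[0,-6.8,3.4],[11.6,6.4,-3.9],1],
    [[0,0,0],[0,0,0],1],
  ],
)

```text
time_s: 2.45
tool_pos: [0.4688, 0.4402, 0.1723]
orientation: [0.956, 0.277, 0.093, -0.024]
contact_force: [1.6, 0.6, 0.2]
width: 0.087
```

```bash
cat > kin.py <<'E'
from h import *
from scipy.optimize import least_squares
D=[json.loads(l) for l in open('log.txt')]
# chain: Rz(s1 q1+o1) up d1, Ry(q2) up L1, Rz(s3 q3), Ry(q4) up L2 , Rz(s5 q5), Ry(q6) up L3, Rz(s7 q7+o7); offsets along x at each link
def fk(q,p,sg):
    d1,e1,L1,e2,L2,e3,L3,e4,o1,o7,f1,f2=p
    R=Ro.from_euler('z',sg[0]*q[0]+o1); x=R.apply([e1,f1,d1])
    R=R*Ro.from_euler('y',q[1])*Ro.from_euler('z',sg[1]*q[2]); x=x+R.apply([e2,f2,L1])
    R=R*Ro.from_euler('y',q[3])*Ro.from_euler('z',sg[2]*q[4]); x=x+R.apply([e3,0,L2])
    R=R*Ro.from_euler('y',q[5]); x=x+R.apply([e4,0,L3])
    return x,R*Ro.from_euler('z',sg[3]*q[6]+o7)
def res(p,sg,reg=.02):
    r=[]
    for q,x,o in D:
        a,R=fk(q,p,sg); r+=[*(a-x),*(.3*(Ro.from_quat(o).inv()*R).as_rotvec())]
    return np.array(r+[*(reg*np.array([p[1],p[3],p[5],p[7],p[10],p[11]]))])
def fit():
    best=None
    import itertools
    for sg in itertools.product((1,-1),repeat=4):
        for o7 in (-1.57,1.57,0,3.14):
            s=least_squares(res,[.35,0,.4,0,.4,0,.25,0,0,o7,0,0],args=(sg,))
            if best is None or s.cost<best[0]: best=(s.cost,s.x,sg)
    return best
if __name__=='__main__':
    log(); D.append(json.loads(open('log.txt').read().strip().split('\n')[-1]))
    c,p,sg=fit(); print(c,p.round(4),sg); print(np.abs(res(p,sg)).reshape(-1,6).round(4))
    json.dump([p.tolist(),sg],open('kin.json','w')); print(bot.read_state()['joints'].round(2),bot.read_state()['tool_pos'])
E
python3 kin.py
```

```text
1.99134699004589e-07 [ 2.5130e-01 -9.0000e-04  4.8320e-01  2.0000e-04  5.0350e-01  2.0000e-04
  3.6390e-01 -2.0000e-04 -1.0000e-04  1.5707e+00 -2.1000e-02 -2.3300e-02] (-1, -1, -1, -1)
[[0.     0.     0.     0.     0.     0.    ]
 [0.     0.     0.     0.     0.     0.    ]
 [0.     0.     0.     0.     0.     0.    ]
 [0.     0.     0.     0.     0.     0.    ]
 [0.     0.     0.     0.     0.0004 0.0005]]
[-0.85  0.23 -0.01  1.73  0.07  1.   -1.9 ] [0.46883612 0.4401594  0.17226473]
```

```bash
cat > ik.py <<'E'
from kin import *
P,SG=json.load(open('kin.json'))
lo=np.array([-2.58,-.38,-1.3,.25,-1.5,.08,-2.65]);hi=np.array([2.58,2.09,1.39,2.4,4.64,2.09,2.65])
def ik(pos,R,q0=None):
    best=None
    az=-np.arctan2(pos[1],pos[0])
    for q5 in (0,-1,1):
      for q7 in (-1.6,0,1.6):
        def f(q):
            x,r=fk(q,P,SG); return np.r_[(x-pos)*10,3*(r.inv()*R).as_rotvec(),.01*q[2],.003*np.minimum(0,np.minimum(q-lo,hi-q)-.25)*10]
        s=least_squares(f,np.clip([az,.2,0,1.6,q5,1,q7],lo+.01,hi-.01),bounds=(lo+.03,hi-.03))
        if best is None or s.cost<best.cost: best=s
    x,r=fk(best.x,P,SG); return best.x,np.linalg.norm(x-pos)*1e3,np.degrees((r.inv()*R).magnitude())
def Rl(yaw,lean,flip,sp=0): # lean toward yaw; flip=+1 camera up, -1 down
    u=np.array([np.cos(yaw),np.sin(yaw),0]); k=np.array([0,0,1.]); z=u*np.sin(lean)-k*np.cos(lean); x=(u*np.cos(lean)+k*np.sin(lean))*flip
    return Ro.from_matrix(np.c_[x,np.cross(z,x),z])
E
cat > t.py <<'E'
from ik import *
r=np.radians
def show(n,G,R):
    q,e,a=ik(G+.011*R.as_matrix()[:,2],R); m=np.minimum(q-lo,hi-q)
    print(n,'err %.0fmm %.0fdeg'%(e,a),'margin %.2f j%d'%(m.min(),m.argmin()+1),q.round(2))
for a in (20,35,45):
  for f in (1,-1):
    for n,G,y in (('A',[.620,.180,.04],-10.5),('B',[.466,.4335,.04],31)):
        show(f'pick{n} a{a} f{f}',np.array(G),Rl(r(y),r(a),f))
    for py in (.0145,-.08,-.175):
      for h in (0,-30,-60,30):
        show(f'place y{py} a{a} f{f} head{h}',np.array([.623,py,.15]),Rl(r(h),r(90-a),f))
E
python3 t.py
```

```text
pickA a20 f1 err 0mm 0deg margin 0.21 j7 [-0.6   0.34  0.15  1.96  0.29  0.58 -2.44]
pickB a20 f1 err 0mm 0deg margin 0.40 j4 [-0.88  0.31 -0.    2.    0.24  0.51 -2.1 ]
place y0.0145 a20 f1 head0 err 43mm 6deg margin 0.03 j3 [ 1.02  0.42 -1.27  2.37  2.52  0.68  2.36]
place y0.0145 a20 f1 head-30 err 0mm 0deg margin 0.05 j4 [-0.54  0.3  -0.08  2.35  1.79  1.08  2.1 ]
place y0.0145 a20 f1 head-60 err 0mm 0deg margin 0.42 j7 [-0.66  0.52 -0.    1.97  1.25  1.38  2.23]
place y0.0145 a20 f1 head30 err 0mm 0deg margin 0.03 j4 [ 0.54  0.29 -0.25  2.37  4.2   0.87  1.16]
place y-0.08 a20 f1 head0 err 34mm 5deg margin 0.03 j3 [ 1.38  0.5  -1.27  2.37  3.1   0.5   2.1 ]
place y-0.08 a20 f1 head-30 err 4mm 1deg margin 0.03 j3 [ 0.8   0.65 -1.27  2.37  2.17  1.41  2.38]
place y-0.08 a20 f1 head-60 err 0mm 0deg margin 0.32 j4 [-0.51  0.46 -0.    2.08  1.37  1.28  2.21]
place y-0.08 a20 f1 head30 err 0mm 0deg margin 0.13 j4 [ 0.53  0.34 -0.    2.27  4.43  1.01  1.03]
place y-0.175 a20 f1 head0 err 8mm 1deg margin 0.03 j4 [ 1.61  0.63 -1.27  2.37  3.41  0.49  2.04]
place y-0.175 a20 f1 head-30 er
[... 6449 characters left out ...]
y-0.08 a45 f-1 head-30 err 0mm 0deg margin 0.17 j4 [-0.19  0.06 -0.03  2.23  1.21  0.54 -0.16]
place y-0.08 a45 f-1 head-60 err 0mm 0deg margin 0.41 j4 [-0.35  0.26 -0.    1.99  0.98  1.   -0.43]
place y-0.08 a45 f-1 head30 err 9mm 2deg margin 0.03 j3 [ 1.45  0.46 -1.27  2.05 -0.25  0.43  2.62]
place y-0.175 a45 f-1 head0 err 0mm 0deg margin 0.06 j6 [ 1.38  0.2  -1.09  2.19 -0.6   0.14  2.5 ]
place y-0.175 a45 f-1 head-30 err 0mm 0deg margin 0.17 j4 [ 0.05  0.07 -0.03  2.23  1.24  0.38 -0.02]
place y-0.175 a45 f-1 head-60 err 0mm 0deg margin 0.37 j4 [-0.17  0.23 -0.    2.03  1.04  0.88 -0.35]
place y-0.175 a45 f-1 head30 err 5mm 2deg margin 0.03 j5 [-0.4   0.49  1.16  2.07 -1.47  1.16 -2.62]
```

The reach study says to pick with the camera side toward the robot and about 30° of lean, then place with about 60° of lean heading −45°. Next I'll refine bottle B from the wrist picture and plan the flip.

```bash
cat > t.py <<'E'
from ik import *
r=np.radians
p=np.load('w1.npy',allow_pickle=True)[0]; I=cv2.imread('pics/w1.png')
m=cv2.inRange(I,(225,225,225),(255,255,255)); n,l,s,c=cv2.connectedComponentsWithStats(m); i=l[235,310]; print(s[i])
for v in (215,230,245,260): 
    u=np.where(l[v]==i)[0]; print(v,u.min(),u.max())
for uv in ((292,190),(350,203),(340,284),(272,274)): print(plane('wrist',uv,.056,p).round(4))
for n,G,y in (('A',[.620,.180,.032],-10.5),('B',[.471,.4366,.032],31)):
  for up in (0,.08):
    R=Rl(r(y),r(30),-1);q,e,a=ik(np.array(G)+[0,0,up]+.011*R.as_matrix()[:,2],R); print(n,e.round(1),q.round(2))
for py in (.0145,-.08):
  for hd in (-30,-45,-55):
   for z in (.127,.20):
    R=Rl(r(hd),r(60),1); q,e,a=ik(np.array([.622,py,z])+.011*R.as_matrix()[:,2],R); print(py,hd,z,e.round(1),q.round(2))
R0=Ro.from_quat(bot.read_state()['orientation']); Rt=Rl(r(31),r(30),-1); x0=bot.read_state()['tool_pos']
T=np.array([.471,.4366,.112])+.011*Rt.as_matrix()[:,2]
M=R0*Ro.from_euler('z',-90,degrees=True)
a=plan((x0+T)/2,M); plan(T,Rt,start=a)
E
python3 t.py
```

```text
[ 269  175   82  108 6381]
215 284 349
230 280 346
245 276 344
260 272 341
[0.49   0.4853 0.056 ]
[0.521  0.4422 0.056 ]
[0.4602 0.3999 0.056 ]
[0.4259 0.4433 0.056 ]
A 0.0 [-0.53  0.32 -0.    2.08  0.82  0.47  0.16]
A 0.0 [-0.53  0.2  -0.    2.03  0.62  0.6   0.39]
B 0.0 [-0.88  0.29 -0.04  2.13  0.72  0.3   0.55]
B 0.0 [-0.92  0.15 -0.    2.08  0.44  0.45  0.84]
0.0145 -30 0.127 0.0 [-0.49  0.23 -0.06  2.31  1.66  0.88  2.27]
0.0145 -30 0.2 0.0 [-0.51  0.08 -0.05  2.28  1.49  0.87  2.52]
0.0145 -45 0.127 0.0 [-0.61  0.34 -0.    2.15  1.36  1.06  2.32]
0.0145 -45 0.2 0.0 [-0.58  0.21 -0.03  2.12  1.28  1.11  2.5 ]
0.0145 -55 0.127 0.0 [-0.62  0.42 -0.    2.03  1.21  1.18  2.33]
0.0145 -55 0.2 0.0 [-0.58  0.3  -0.05  2.    1.17  1.25  2.47]
-0.08 -30 0.127 0.0 [-0.06  0.2  -0.27  2.37  1.89  0.79  2.24]
-0.08 -30 0.2 0.0 [-0.25  0.02 -0.07  2.34  1.66  0.71  2.51]
-0.08 -45 0.127 0.0 [-0.39  0.29 -0.04  2.24  1.53  0.96  2.3 ]
-0.08 -45 0.2 0.0 [-0.4   0.14 -0.03  2.21  1.4   0.97  2.52]
-0.08 -55 0.127 0.0 [-0.46  0.36 -0.    2.13  1.34  1.07  2.32]
-0.08 -55 0.2 0.0 [-0.42  0.23 -0.04  2.09  1.27  1.12  2.5 ]
from [0.4688 0.4402 0.1723] rows 11 turn/row [ 0.   -0.   -8.18] D [  3.4  -0.4 -34.9]
[-0.4, 0.1, 3.2] [-0.4, 0.1, 3.2] [-0.4, 0.0, 3.2] [-0.4, -0.0, 3.2] [-0.4, -0.1, 3.2] [-0.4, -0.2, 3.2] [-0.3, -0.2, 3.2] [-0.3, -0.3, 3.2] [-0.3, -0.3, 3.2] [-0.2, -0.3, 3.2] [-0.2, -0.4, 3.2] 
from [0.4723 0.4398 0.1374] rows 11 turn/row [-1.34 -1.36 -7.98] D [  3.4  -0.4 -34.9]
[-0.0, -0.5, 3.2] [0.1, -0.5, 3.1] [0.2, -0.6, 3.1] [0.4, -0.6, 3.1] [0.6, -0.6, 3.1] [0.7, -0.6, 3.1] [0.9, -0.5, 3.0] [1.0, -0.5, 3.0] [1.1, -0.4, 2.9] [1.3, -0.3, 2.9] [1.4, -0.2, 2.9]
```

Call:
step_arm(
  steps=[
    [[0,0,-8.2],[0,0,3],1],
    [[0,0,-8.2],[0,0,3],1],
    [[0,0,-8.2],[0,0,3],1],
    [[0,0,-8.2],[0,0,3],1],
    [[0,0,-8.2],[0,0,3],1],
  ],
)

```text
time_s: 2.95
tool_pos: [0.4669, 0.4402, 0.1555]
orientation: [0.795, 0.598, 0.096, 0.011]
contact_force: [0.1, 0.3, -0.0]
width: 0.0873
```

Call:
step_arm(
  steps=[
    [[0,0,-8.2],[0,0,3],1],
    [[0,0,-8.2],[0,0,3],1],
    [[0,0,-8.2],[0,0,3],1],
    [[0,0,-8.2],[0,0,3],1],
    [[0,0,-8.2],[0,0,3],1],
  ],
)

```text
time_s: 3.45
tool_pos: [0.4694, 0.4416, 0.1407]
orientation: [0.535, 0.839, 0.086, 0.044]
contact_force: [0.7, 0.6, -0.0]
width: 0.0868
```

Call:
step_arm(
  steps=[
    [[-1.3,-1.4,-8],[0,-0.5,3],1],
    [[-1.3,-1.4,-8],[0,-0.5,3],1],
    [[-1.3,-1.4,-8],[0,-0.5,3],1],
    [[-1.3,-1.4,-8],[0,-0.5,3],1],
    [[-1.3,-1.4,-8],[0.5,-0.5,3],1],
  ],
)

```text
time_s: 3.95
tool_pos: [0.4704, 0.4417, 0.1256]
orientation: [0.217, 0.961, 0.08, 0.151]
contact_force: [0.2, -0.1, -0.3]
width: 0.0868
```

Call:
step_arm(
  steps=[
    [[-1.3,-1.4,-8],[0.7,-0.5,3],1],
    [[-1.3,-1.4,-8],[0.7,-0.5,3],1],
    [[-1.3,-1.4,-8],[1,-0.5,3],1],
    [[-1.3,-1.4,-8],[1,-0.5,3],1],
    [[0,0,0],[0,0,0],1],
  ],
)

```text
time_s: 4.45
tool_pos: [0.4708, 0.4405, 0.1121]
orientation: [-0.057, 0.971, 0.066, 0.222]
contact_force: [-0.5, -0.9, 0.7]
width: 0.0871
```

```bash
cat > t.py <<'E'
from ik import *
r=np.radians
print(bot.read_state()['joints'].round(2))
R=Rl(r(34.5),r(30),-1); T=np.array([.476,.444,.032])+.011*R.as_matrix()[:,2]
go(T+[0,0,.05],R)
a=plan(T+[0,0,.05],R); plan(T,R,start=a,smax=20)
cv2.imwrite('pics/w2.png',cams.read_camera('wrist'))
E
python3 t.py
```

```text
[-0.7   0.19 -0.3   1.99  0.55  0.65  0.32]
t 4.45 pos [0.4708 0.4405 0.1121] z [ 0.423  0.154 -0.893] y [-0.14   0.985  0.104] w 0.0871 F [-0.5 -0.9  0.7]
turn [ -7.3  -2.4 -26. ] shift before [ 8.1  1.1 40.5] shift after [ 9.6 -0.  40.2]
from [0.4708 0.4405 0.1121] rows 4 turn/row [-1.81 -0.61 -6.5 ] D [  9.7   6.6 -39.6]
[2.1, 0.2, 10.1] [2.2, 0.1, 10.1] [2.3, 0.0, 10.1] [2.4, -0.0, 10.0] 
from [0.4805 0.4471 0.0725] rows 3 turn/row [0. 0. 0.] D [  0.   0. -50.]
[8.3, 0.0, 14.4] [8.3, 0.0, 14.4] [8.3, 0.0, 14.4]
```

View pics/w2.png

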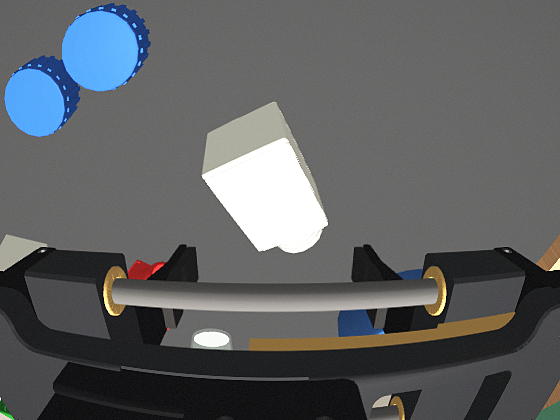

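The picture (far side at the bottom) shows bottle B's top face with its base edge at (203,176)–(285,139). It is still where I measured it. I'll align and descend.

Call:
step_arm(
  steps=[
    [[-1.8,-0.6,-6.5],[2.1,0.2,5],1],
    [[-1.8,-0.6,-6.5],[2.2,0,5],1],
    [[-1.8,-0.6,-6.5],[2.3,0,5],1],
    [[-1.8,-0.6,-6.5],[2.4,0,5],1],
    [[0,0,0],[0,0,0],1],
  ],
)

```text
time_s: 5.0
tool_pos: [0.4739, 0.4419, 0.0908]
orientation: [-0.282, 0.924, 0.076, 0.247]
contact_force: [0.1, -0.5, 0.3]
width: 0.0866
```

```bash
cat > t.py <<'E'
from ik import *
r=np.radians
R=Rl(r(34.5),r(30),-1); T=np.array([.476,.444,.032])+.011*R.as_matrix()[:,2]
go(T+[0,0,.05],R); print(bot.read_state()['joints'].round(2))
plan(T,R,smax=20)
p=cams.camera_params('wrist');I=cams.read_camera('wrist')
m=cv2.inRange(I,(215,225,225),(255,255,255)); n,l,s,c=cv2.connectedComponentsWithStats(m)
i=1+np.argmax([s[k][4] if s[k][1]<240 and s[k][0]>100 and s[k][0]+s[k][2]<400 else 0 for k in range(1,n)])
cn=max(cv2.findContours((l==i).astype(np.uint8),0,2)[0],key=cv2.contourArea); a=cv2.approxPolyDP(cn,6,True)[:,0]
print(s[i]); print([(tuple(map(int,u)),plane('wrist',u,.056,p).round(4)[:2].tolist()) for u in a])
E
python3 t.py
```

```text
t 5.0 pos [0.4739 0.4419 0.0908] z [ 0.413  0.281 -0.866] y [-0.559  0.829  0.002] w 0.0866 F [ 0.1 -0.5  0.3]
turn [-0.2 -0.  -0.5] shift before [ 1.8  0.6 20.1] shift after [ 1.9  0.5 20.1]
[-0.58  0.19 -0.35  2.08  0.54  0.43  0.82]
from [0.4739 0.4419 0.0908] rows 4 turn/row [-0.04 -0.01 -0.12] D [  6.7   5.2 -68.3]
[6.7, 0.1, 15.8] [6.7, 0.1, 15.8] [6.7, 0.1, 15.8] [6.7, 0.1, 15.8] 
[ 227  166  108  105 9168]
[((228, 166), [0.4532, 0.3991]), ((236, 256), [0.5185, 0.4401]), ((273, 270), [0.5185, 0.4704]), ((316, 258), [0.4899, 0.4868]), ((334, 168), [0.4239, 0.4447])]
```

Call:
step_arm(
  steps=[
    [[0,0,0],[6.7,0,15.8],1],
    [[0,0,0],[6.7,0,15.8],1],
    [[0,0,0],[6.7,0,15.8],1],
    [[0,0,0],[6.7,0,15.8],1],
    [[0,0,0],[0,0,0],1],
  ],
)

```text
time_s: 5.55
tool_pos: [0.4799, 0.4478, 0.0216]
orientation: [-0.281, 0.924, 0.076, 0.246]
contact_force: [-0.1, -0.3, 0.2]
width: 0.0872
```

Call:
step_arm(
  steps=[
    [[0,0,0],[0,0,0],0],
    [[0,0,0],[0,0,0],0],
    [[0,0,0],[0,0,0],0],
    [[0,0,0],[0,0,0],0],
    [[0,0,0],[0,0,0],0],
  ],
)

```text
time_s: 6.05
tool_pos: [0.481, 0.448, 0.024]
orientation: [-0.283, 0.923, 0.077, 0.248]
contact_force: [-1.3, -2.3, 4.5]
width: 0.0565
```

```bash
cat > t.py <<'E'
from ik import *
r=np.radians
R=Rl(r(34.5),r(30),-1); T=np.array([.476,.444,.032])+.011*R.as_matrix()[:,2]
go(T,R); print(bot.read_state()['joints'].round(2))
s=bot.read_state(); x=s['tool_pos'];R0=Ro.from_quat(s['orientation'])
# lift, then swing to above peg1, heading -50 lean 60 flip+1
Rt=Rl(r(-50),r(60),1); G=np.array([.620,-.080,.225]); T=G+.011*Rt.as_matrix()[:,2]
a=plan(x+[0,0,.2],R0)
w=(R0.inv()*Rt); print('total turn',np.degrees(w.as_rotvec()).round(1))
Rm=R0*Ro.from_euler('z',-80,degrees=True)
print(ik(T,Rt)[0].round(2))
a=plan((a[0]*.5+T*.5),Rm,start=a); plan(T,Rt,start=a)
E
python3 t.py
```

```text
t 6.05 pos [0.481 0.448 0.024] z [ 0.415  0.282 -0.865] y [-0.56   0.828  0.002] w 0.0565 F [-1.3 -2.3  4.5]
turn [-0.1  0.1 -0.4] shift before [ 1.6 -0.4  0.9] shift after [ 1.6 -0.4  0.9]
[-0.69  0.31 -0.24  2.11  0.78  0.31  0.58]
from [0.481 0.448 0.024] rows 5 turn/row [0. 0. 0.] D [  0.   0. 200.]
[-20.1, 0.1, -34.6] [-20.1, 0.1, -34.6] [-20.1, 0.1, -34.6] [-20.1, 0.1, -34.6] [-20.1, 0.1, -34.6] 
total turn [  27.    66.5 -100.6]
[-0.41  0.14 -0.04  2.14  1.3   1.06  2.57]
from [0.481 0.448 0.224] rows 10 turn/row [ 0. -0. -8.] D [  72.5 -267.6   -2.3]
[11.4, -24.9, -4.4] [14.8, -23.1, -4.4] [17.8, -20.8, -4.4] [20.6, -18.1, -4.4] [22.9, -15.1, -4.4] [24.8, -11.7, -4.4] [26.1, -8.2, -4.4] [27.0, -4.4, -4.4] [27.4, -0.6, -4.4] [27.2, 3.2, -4.4] 
from [0.5536 0.1803 0.2218] rows 9 turn/row [-2.13  6.59 -3.33] D [  72.5 -267.6   -2.3]
[30.3, 5.4, -1.2] [29.9, 7.1, 2.5] [28.9, 8.7, 6.2] [27.4, 10.0, 9.8] [25.5, 11.1, 13.2] [23.1, 12.0, 16.5] [20.3, 12.6, 19.4] [17.2, 12.9, 22.1] [13.8, 12.9, 24.3]
```

Call:
step_arm(
  steps=[
    [[0,0,0],[-20,0,-34.6],0],
    [[0,0,0],[-20,0,-34.6],0],
    [[0,0,0],[-20,0,-34.6],0],
    [[0,0,0],[-20,0,-34.6],0],
    [[0,0,0],[-20,0,-34.6],0],
  ],
)

```text
time_s: 6.55
tool_pos: [0.4805, 0.4472, 0.225]
orientation: [-0.283, 0.923, 0.077, 0.248]
contact_force: [0.7, 0.8, -0.9]
width: 0.0558
```

Call:
step_arm(
  steps=[
    [[0,0,-8],[11.4,-24.9,-4.4],0],
    [[0,0,-8],[14.8,-23.1,-4.4],0],
    [[0,0,-8],[17.8,-20.8,-4.4],0],
    [[0,0,-8],[20.6,-18.1,-4.4],0],
    [[0,0,-8],[22.9,-15.1,-4.4],0],
  ],
)

```text
time_s: 7.05
tool_pos: [0.4987, 0.3152, 0.2133]
orientation: [-0.571, 0.779, -0.009, 0.259]
contact_force: [0.4, -0.4, 0.0]
width: 0.0561
```

Call:
step_arm(
  steps=[
    [[0,0,-8],[24.8,-11.7,-4.4],0],
    [[0,0,-8],[26.1,-8.2,-4.4],0],
    [[0,0,-8],[27,-4.4,-4.4],0],
    [[0,0,-8],[27.4,-0.6,-4.4],0],
    [[0,0,-8],[27.2,3.2,-4.4],0],
  ],
)

```text
time_s: 7.55
tool_pos: [0.5068, 0.2354, 0.2201]
orientation: [0.707, -0.655, 0.073, -0.258]
contact_force: [0.4, 0.8, 0.3]
width: 0.0559
```

```bash
cat > t.py <<'E'
from ik import *
r=np.radians
Rt=Rl(r(-50),r(60),1); G=np.array([.620,-.080,.225]); T=G+.011*Rt.as_matrix()[:,2]
go(T,Rt); print(bot.read_state()['joints'].round(2)); plan(T,Rt)
cv2.imwrite('pics/s2.png',cams.read_camera('side'))
E
python3 t.py
```

```text
t 7.55 pos [0.5068 0.2354 0.2201] z [ 0.44   0.269 -0.857] y [-0.888 -0.01  -0.459] w 0.0559 F [0.4 0.8 0.3]
turn [-10.1  61.6 -48.1] shift before [ 326.7 -102.3  -33.9] shift after [161.4 116.  280.8]
[-0.8  -0.22  0.27  2.17  0.08  0.64  2.65]
from [0.5068 0.2354 0.2201] rows 10 turn/row [-1.01  6.16 -4.81] D [ 119.3 -322.7   -0.6]
[33.6, -7.4, 0.0] [33.9, -4.6, 3.6] [33.6, -1.9, 7.1] [32.7, 0.7, 10.7] [31.2, 3.2, 14.2] [29.1, 5.5, 17.5] [26.5, 7.5, 20.6] [23.5, 9.2, 23.4] [20.0, 10.6, 25.9] [16.1, 11.6, 28.1]
```

```bash
cat >> ik.py <<'E'
def ikn(pos,R,q0,mg=.25):
    "IK near q0, away from limits"
    f=lambda q:(lambda x,r:np.r_[(x-pos)*10,3*(r.inv()*R).as_rotvec(),.003*(q-q0),.05*np.minimum(0,np.minimum(q-lo,hi-q)-mg)])(*fk(q,P,SG))
    s=least_squares(f,np.clip(q0,lo+.02,hi-.02),bounds=(lo+.01,hi-.01)); x,r=fk(s.x,P,SG)
    print('ik',s.x.round(2),'err',(np.linalg.norm(x-pos)*1e3).round(2),np.degrees((r.inv()*R).magnitude()).round(2)); return s.x
def jplan(q1,q0=None,deg=8.2):
    q0=bot.read_state()['joints'] if q0 is None else q0
    for n in range(1,60):
        F=[fk(q0+(q1-q0)*i/n,P,SG) for i in range(n+1)]
        w=[np.degrees((F[i][1].inv()*F[i+1][1]).as_rotvec()) for i in range(n)]
        d=[F[i+1][1].inv().apply(F[i+1][0]-F[i][0])*1e3 for i in range(n)]
        if max(map(np.linalg.norm,w))<deg and max(map(np.linalg.norm,d))<46 and np.abs(q1-q0).max()/n<.14: break
    print('rows',n,'z path',[round(f[0][2],3) for f in F][::3]); print([[a.round(1).tolist(),b.round(1).tolist()] for a,b in zip(w,d)]); return q1
E
cat > t.py <<'E'
from ik import *
r=np.radians
for hd,ln in ((-50,60),(-60,60),(-50,62)):
    Rt=Rl(r(hd),r(ln),1); G=np.array([.620,-.080,.225]); T=G+.011*Rt.as_matrix()[:,2]
    q=ikn(T,Rt,np.array([-.41,.14,-.04,2.14,1.3,1.06,2.4]))
Rt=Rl(r(-50),r(60),1); T=G+.011*Rt.as_matrix()[:,2]
q=ikn(T,Rt,np.array([-.41,.14,-.04,2.14,1.3,1.06,2.3]));jplan(q)
E
python3 t.py
```

```text
ik [ 0.05  0.18 -0.52  2.12  1.35  1.13  2.56] err 0.01 0.0
ik [ 0.21  0.32 -0.76  1.99  1.33  1.38  2.5 ] err 0.01 0.0
ik [-0.16  0.17 -0.32  2.14  1.36  1.13  2.52] err 0.01 0.0
ik [ 0.05  0.18 -0.52  2.12  1.35  1.13  2.56] err 0.01 0.0
rows 12 z path [np.float64(0.22), np.float64(0.179), np.float64(0.17), np.float64(0.187), np.float64(0.219)]
[[[-1.0, 6.1, -4.7], [33.6, 7.0, 12.0]], [[-1.2, 6.1, -4.5], [33.1, 7.2, 12.8]], [[-1.3, 5.9, -4.4], [32.2, 7.3, 13.4]], [[-1.3, 5.8, -4.3], [31.0, 7.0, 13.8]], [[-1.3, 5.6, -4.2], [29.7, 6.4, 14.1]], [[-1.2, 5.3, -4.1], [28.1, 5.5, 14.1]], [[-1.1, 5.1, -3.9], [26.6, 4.4, 14.0]], [[-0.9, 4.9, -3.8], [25.1, 3.0, 13.8]], [[-0.6, 4.7, -3.6], [23.7, 1.4, 13.4]], [[-0.4, 4.5, -3.4], [22.5, -0.2, 12.9]], [[-0.0, 4.3, -3.1], [21.6, -1.9, 12.4]], [[0.3, 4.2, -2.8], [20.9, -3.4, 11.8]]]
```

View pics/s2.png

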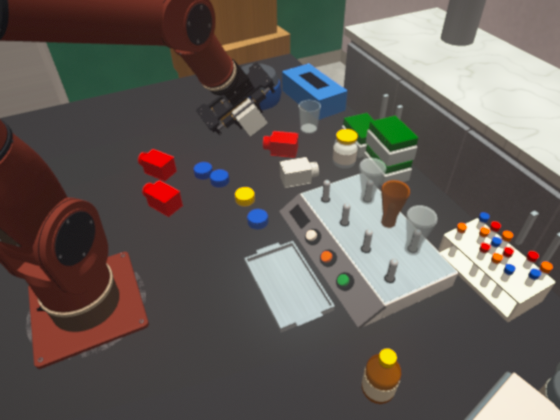

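The side view shows bottle B held in the gripper, and bottle A, the flasks, caps and dryer undisturbed. The planned path dips too low near the pegs, so I'll add a raised midpoint.

```bash
cat > t.py <<'E'
from ik import *
r=np.radians
s=bot.read_state(); R0=Ro.from_quat(s['orientation']); x0=s['tool_pos']; q0=s['joints']
Rt=Rl(r(-50),r(60),1); G=np.array([.620,-.080,.225]); T=G+.011*Rt.as_matrix()[:,2]
qt=ikn(T,Rt,np.array([-.41,.14,-.04,2.14,1.3,1.06,2.3]))
qm=(q0+qt)/2; xm,Rm=fk(qm,P,SG); xm[2]=.25; qm=ikn(xm,Rm,qm); 
jplan(qm); jplan(qt,qm)
E
python3 t.py
```

```text
ik [ 0.05  0.18 -0.52  2.12  1.35  1.13  2.56] err 0.01 0.0
ik [-1.43 -0.26  0.82  2.08  0.83  1.17  2.6 ] err 0.01 0.01
rows 6 z path [np.float64(0.22), np.float64(0.214), np.float64(0.25)]
[[[-2.1, 4.8, -5.3], [26.8, 7.5, -0.5]], [[-1.8, 5.2, -4.9], [30.5, 5.4, 0.2]], [[-1.6, 5.7, -4.5], [33.8, 3.5, 1.0]], [[-1.3, 6.1, -4.0], [36.5, 1.6, 1.8]], [[-1.1, 6.5, -3.6], [38.7, -0.2, 2.5]], [[-0.9, 6.8, -3.1], [40.4, -2.0, 3.0]]]
rows 11 z path [np.float64(0.25), np.float64(0.288), np.float64(0.287), np.float64(0.252)]
[[[1.1, 5.0, -1.0], [25.9, -4.6, -1.2]], [[0.6, 4.7, -1.4], [21.8, -3.0, 2.4]], [[0.2, 4.3, -1.7], [17.3, -1.5, 5.7]], [[-0.1, 3.8, -2.1], [12.6, -0.4, 8.7]], [[-0.3, 3.2, -2.3], [7.9, 0.4, 11.2]], [[-0.4, 2.6, -2.5], [3.4, 0.9, 13.3]], [[-0.5, 1.9, -2.5], [-0.7, 1.2, 14.9]], [[-0.4, 1.3, -2.4], [-4.3, 1.3, 16.0]], [[-0.3, 0.7, -2.3], [-7.0, 1.3, 16.6]], [[-0.1, 0.1, -2.0], [-8.9, 1.2, 16.7]], [[0.2, -0.3, -1.6], [-9.7, 1.0, 16.2]]]
```

Call:
step_arm(
  steps=[
    [[-2.1,4.8,-5.3],[26.8,7.5,-1],0],
    [[-1.8,5.2,-4.9],[30.5,5.4,0],0],
    [[-1.6,5.7,-4.5],[33.8,3.5,1],0],
    [[-1.3,6.1,-4],[36.5,1.6,1.8],0],
    [[-1.1,6.5,-3.6],[38.7,0,2.5],0],
  ],
)

```text
time_s: 8.1
tool_pos: [0.5277, 0.0737, 0.2124]
orientation: [0.796, -0.55, 0.251, -0.027]
contact_force: [-0.4, -0.6, -2.1]
width: 0.0561
```

```bash
cat > t.py <<'E'
from ik import *
r=np.radians
s=bot.read_state(); print(s['tool_pos'],s['joints'].round(2))
Rt=Rl(r(-50),r(60),1); G=np.array([.620,-.080,.225]); T=G+.011*Rt.as_matrix()[:,2]
go(T,Rt); plan(T,Rt)
qt=ikn(T,Rt,s['joints']); jplan(qt)
E
python3 t.py
```

```text
[0.52771678 0.07370368 0.21238357] [-1.02 -0.17  0.46  2.13  0.63  0.99  2.65]
t 8.1 pos [0.5277 0.0737 0.2124] z [ 0.43  -0.232 -0.873] y [-0.862 -0.395 -0.319] w 0.0561 F [-0.4 -0.6 -2.1]
turn [ -3.8  34.  -24. ] shift before [172.4 -23.5  73.4] shift after [ 99.5  28.1 158. ]
from [0.5277 0.0737 0.2124] rows 5 turn/row [-0.76  6.8  -4.81] D [  98.4 -161.     7.1]
[32.8, -2.1, 18.6] [30.4, 0.3, 22.4] [27.4, 2.4, 25.8] [23.9, 4.2, 28.9] [19.9, 5.6, 31.6] 
ik [-0.43  0.14 -0.02  2.14  1.3   1.06  2.57] err 0.01 0.0
rows 6 z path [np.float64(0.212), np.float64(0.221), np.float64(0.219)]
[[[-0.4, 7.3, -3.5], [35.7, 0.5, 18.1]], [[-0.6, 6.7, -3.8], [30.8, 1.4, 19.8]], [[-0.6, 6.1, -4.0], [25.5, 1.6, 21.0]], [[-0.6, 5.4, -4.2], [20.0, 1.1, 21.8]], [[-0.4, 4.7, -4.3], [14.4, 0.1, 22.1]], [[-0.1, 4.0, -4.3], [9.0, -1.4, 22.0]]]
```

Call:
step_arm(
  steps=[
    [[-0.4,7.3,-3.5],[35.7,0.5,17],0],
    [[-0.6,6.7,-3.8],[30.8,1.4,19],0],
    [[-0.6,6.1,-4],[25.5,1.6,21],0],
    [[-0.6,5.4,-4.2],[20,1.1,21.8],0],
    [[-0.4,4.7,-4.3],[14.4,0,22],0],
  ],
)

```text
time_s: 8.6
tool_pos: [0.6068, -0.0699, 0.2036]
orientation: [0.786, -0.402, 0.433, 0.181]
contact_force: [0.5, 0.1, -1.1]
width: 0.0562
```

Call:
step_arm(
  steps=[
    [[0,4,-4.3],[9,-1.4,22],0],
    [[0,0,0],[0,0,0],0],
  ],
)

```text
time_s: 8.8
tool_pos: [0.6212, -0.0886, 0.1968]
orientation: [0.785, -0.365, 0.452, 0.213]
contact_force: [-1.5, -0.6, -0.3]
width: 0.056
```

```bash
cat > t.py <<'E'
from ik import *
r=np.radians
s=bot.read_state(); print(s['tool_pos'],s['joints'].round(3))
Rt=Rl(r(-50),r(60),1); G=np.array([.620,-.080,.225]); T=G+.011*Rt.as_matrix()[:,2]
go(T,Rt); plan(T,Rt)
S=cams.read_camera('side');Tp=cams.read_camera('top')
a=cv2.resize(S[130:330,230:470],(600,500));b=cv2.resize(Tp[110:270,230:400],(200,190))
cv2.imwrite('pics/p1.png',a);cv2.imwrite('pics/s3.png',S);cv2.imwrite('pics/t3.png',Tp)
E
python3 t.py
```

```text
[ 0.62123455 -0.08855571  0.19683783] [-0.918  0.176  0.507  2.188  1.271  0.967  2.532]
t 8.8 pos [ 0.6212 -0.0886  0.1968] z [ 0.555 -0.664 -0.501] y [-0.766 -0.643  0.003] w 0.056 F [-1.5 -0.6 -0.3]
turn [0.1 0.1 0.2] shift before [20.7 -4.5 -9.5] shift after [20.7 -4.6 -9.4]
from [ 0.6212 -0.0886  0.1968] rows 1 turn/row [0.12 0.07 0.16] D [ 4.9  1.3 22.7]
[20.7, -4.6, -9.4]
```

View pics/p1.png

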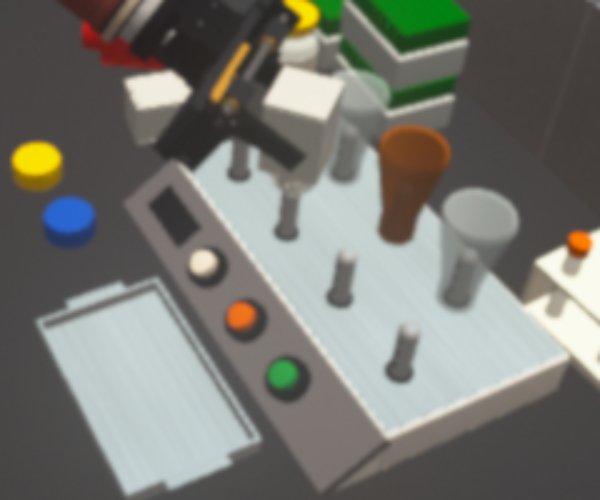

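The view shows bottle B inverted above the second peg from the left (y≈−0.08, peg2). At heading −50° the gripper body would come very close to the empty peg3. I'll check heading −30° at release height.

```bash
cat > t.py <<'E'
from ik import *
r=np.radians
s=bot.read_state(); q=s['joints']
for hd in (-25,-30,-35):
    for z in (.2,.16,.128):
        Rt=Rl(r(hd),r(60),1); w=Rt.as_matrix()[:,2]; off=.0055*np.array([np.cos(r(hd)),np.sin(r(hd)),0])
        T=np.array([.623,-.0795,z])-off+.011*w; print(hd,z,end=' '); qq=ikn(T,Rt,q,.1)
Rt=Rl(r(-30),r(60),1); off=.0055*np.array([np.cos(r(-30)),np.sin(r(-30)),0]); w=Rt.as_matrix()[:,2]
T=np.array([.623,-.0795,.2])-off+.011*w
go(T,Rt); a=plan(T,Rt); plan(T-[0,0,.045],Rt,start=a)
E
python3 t.py
```

```text
-25 0.2 ik [-0.32 -0.03  0.04  2.39  1.77  0.62  2.49] err 0.0 0.0
-25 0.16 ik [ 0.2   0.09 -0.48  2.39  1.92  0.68  2.33] err 0.01 0.0
-25 0.128 ik [ 0.56  0.25 -0.87  2.39  2.03  0.82  2.29] err 0.02 0.0
-30 0.2 ik [-0.52  0.    0.19  2.36  1.65  0.72  2.51] err 0.0 0.0
-30 0.16 ik [-0.39  0.1   0.05  2.38  1.77  0.73  2.34] err 0.0 0.0
-30 0.128 ik [-0.31  0.18 -0.03  2.39  1.87  0.76  2.22] err 0.0 0.0
-35 0.2 ik [-0.75  0.04  0.38  2.33  1.55  0.79  2.52] err 0.0 0.0
-35 0.16 ik [-0.62  0.13  0.26  2.34  1.64  0.78  2.36] err 0.0 0.0
-35 0.128 ik [-0.55  0.21  0.18  2.35  1.73  0.79  2.24] err 0.0 0.0
t 8.9 pos [ 0.6215 -0.0868  0.1985] z [ 0.556 -0.662 -0.503] y [-0.767 -0.642 -0.003] w 0.056 F [-0.2  0.4 -0.5]
turn [ 17.3   0.2 -10.2] shift before [-3.9 -7.2  1.3] shift after [-2.7 -7.1  3.5]
from [ 0.6215 -0.0868  0.1985] rows 3 turn/row [ 5.76  0.06 -3.39] D [ 5.   5.3 -4. ]
[-1.2, -2.4, 0.7] [-1.0, -2.4, 0.9] [-0.9, -2.4, 1.2] 
from [ 0.6265 -0.0815  0.1945] rows 1 turn/row [0. 0. 0.] D [  0.   0. -45.]
[-39.0, -0.0, 22.5]
```

Heading −30° is too close to joint 4's limit. So B goes on peg3, whose left side is clear, at heading −50°. Later A goes on peg0 from the other side.

```bash
cat > t.py <<'E'
from ik import *
r=np.radians
q=bot.read_state()['joints']
Rt=Rl(r(-50),r(60),1); w=Rt.as_matrix()[:,2]; off=.0055*np.array([np.cos(r(-50)),np.sin(r(-50)),0])
T=np.array([.623,.0145,.205])-off+.011*w
for z in (0,.05,.08): ikn(T-[0,0,z],Rt,q,.1)
a=plan(T,Rt,smax=40); a=plan(T-[0,0,.078],Rt,start=a,smax=20)
E
python3 t.py
```

```text
ik [-1.01  0.26  0.43  2.08  1.13  1.09  2.53] err 0.0 0.0
ik [-1.    0.35  0.42  2.1   1.16  1.02  2.42] err 0.0 0.0
ik [-0.99  0.41  0.41  2.11  1.18  0.99  2.36] err 0.0 0.0
from [ 0.6215 -0.0868  0.1985] rows 3 turn/row [-0.01  0.07 -0.05] D [ 4.1 98.3  1. ]
[-11.9, -22.1, -21.1] [-11.9, -22.1, -21.1] [-11.8, -22.1, -21.1] 
from [0.6256 0.0114 0.1995] rows 4 turn/row [0. 0. 0.] D [  0.   0. -78.]
[-16.9, -0.0, 9.8] [-16.9, -0.0, 9.8] [-16.9, -0.0, 9.8] [-16.9, -0.0, 9.8]
```

Call:
step_arm(
  steps=[
    [[0,0,0],[-11.9,-22.1,-21.1],0],
    [[0,0,0],[-11.9,-22.1,-21.1],0],
    [[0,0,0],[-11.9,-22.1,-21.1],0],
    [[0,0,0],[0,0,0],0],
    [[0,0,0],[0,0,0],0],
  ],
)

```text
time_s: 9.4
tool_pos: [0.6261, 0.0132, 0.2008]
orientation: [0.786, -0.367, 0.453, 0.208]
contact_force: [1.0, -1.0, -0.2]
width: 0.056
```

```bash
cat > t.py <<'E'
from ik import *
r=np.radians
Rt=Rl(r(-50),r(60),1); w=Rt.as_matrix()[:,2]; off=.0055*np.array([np.cos(r(-50)),np.sin(r(-50)),0])
T=np.array([.623,.0145,.205])-off+.011*w
go(T,Rt); plan(T-[0,0,.078],Rt,smax=20)
S=cams.read_camera('side');Tp=cams.read_camera('top')
a=cv2.resize(S[120:260,260:400],(400,400),interpolation=2);b=cv2.resize(Tp[120:220,220:320],(400,400),interpolation=2)
cv2.imwrite('pics/p2.png',np.hstack([a,b]))
E
python3 t.py
```

```text
t 9.4 pos [0.6261 0.0132 0.2008] z [ 0.559 -0.659 -0.503] y [-0.765 -0.644 -0.005] w 0.056 F [ 1.  -1.  -0.2]
turn [-0.3  0.2 -0.2] shift before [-0.6  1.5  1.6] shift after [-0.6  1.5  1.6]
from [0.6261 0.0132 0.2008] rows 4 turn/row [-0.06  0.05 -0.05] D [ -0.5  -1.8 -79.3]
[-17.0, 0.5, 10.2] [-17.0, 0.4, 10.2] [-17.0, 0.4, 10.2] [-17.0, 0.4, 10.1]
```

View pics/p2.png

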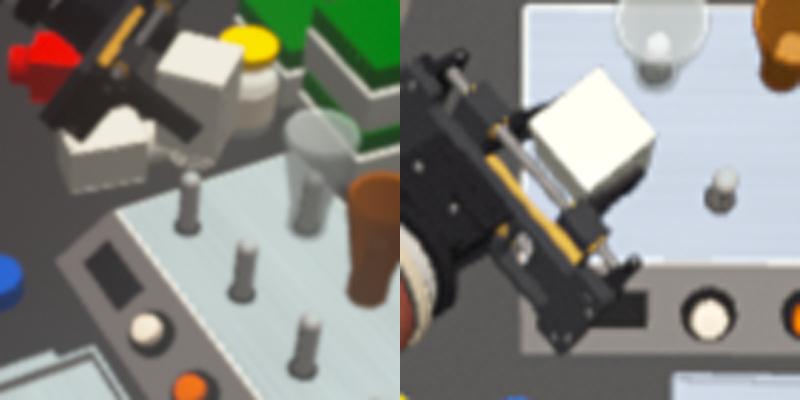

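The bottle is inverted above peg3, with its base centre at right crop (594,132). I'll check that centre before lowering.

```bash
python3 -c "
from h import *
print(plane('top',(220+194/4,120+132/4),.249))
for u in ((598,68),(656,132),(594,198),(530,130)): print(plane('top',(220+(u[0]-400)/4,120+u[1]/4),.249).round(3))"
```

```text
[0.62005549 0.01242653 0.249     ]
[0.661 0.01  0.249]
[ 0.62  -0.026  0.249]
[0.578 0.012 0.249]
[0.621 0.052 0.249]
```

Call:
step_arm(
  steps=[
    [[0,0,0],[-17,0.4,10.2],0],
    [[0,0,0],[-17,0.4,10.2],0],
    [[0,0,0],[-17,0.4,10.2],0],
    [[0,0,0],[-17,0.4,10.2],0],
    [[0,0,0],[0,0,0],0],
  ],
)

```text
time_s: 10.0
tool_pos: [0.6244, 0.008, 0.1194]
orientation: [0.785, -0.366, 0.452, 0.211]
contact_force: [0.2, -0.6, -0.6]
width: 0.056
```

Call:
step_arm(
  steps=[
    [[0,0,0],[-3,0,1.7],0],
    [[0,0,0],[-1,0,0.6],0],
    [[0,0,0],[0,0,0],0],
  ],
)

```text
time_s: 10.3
tool_pos: [0.626, 0.0097, 0.1172]
orientation: [0.785, -0.367, 0.453, 0.209]
contact_force: [-0.2, 0.5, -1.0]
width: 0.0562
```

```bash
python3 -c "
from h import *
s=bot.read_state();go(s['tool_pos']);print(s['joints'].round(3))"
```

```text
t 10.3 pos [0.626  0.0097 0.1172] z [ 0.558 -0.661 -0.501] y [-0.766 -0.643 -0.004] w 0.0562 F [-0.2  0.5 -1. ]
turn [0. 0. 0.] shift before [0. 0. 0.] shift after [0. 0. 0.]
[-0.997  0.415  0.425  2.117  1.18   0.976  2.348]
```

Call:
step_arm(
  steps=[
    [[0,0,0],[-1.7,0,1],0],
    [[0,0,0],[0,0,0],0],
    [[0,0,0],[0,0,0],0],
  ],
)

```text
time_s: 10.6
tool_pos: [0.6264, 0.01, 0.1154]
orientation: [0.785, -0.366, 0.454, 0.209]
contact_force: [1.0, 0.8, 5.2]
width: 0.0557
```

Call:
step_arm(
  steps=[
    [[0,0,0],[0,0,0],1],
    [[0,0,0],[0,0,0],1],
    [[0,0,0],[0,0,0],1],
    [[0,0,0],[0,0,0],1],
  ],
)

```text
time_s: 11.0
tool_pos: [0.6256, 0.0096, 0.1143]
orientation: [0.785, -0.366, 0.453, 0.21]
contact_force: [0.7, -0.1, 0.1]
width: 0.08
```

Call:
step_arm(
  steps=[
    [[0,0,0],[0,0,-20],1],
    [[0,0,0],[0,0,-30],1],
    [[0,0,0],[0,0,-40],1],
    [[0,0,0],[0,0,-40],1],
    [[0,0,0],[0,0,0],1],
  ],
)

```text
time_s: 11.5
tool_pos: [0.5525, 0.101, 0.1812]
orientation: [0.786, -0.365, 0.454, 0.207]
contact_force: [1.1, -0.1, 0.9]
width: 0.0866
```

```bash
cat > t.py <<'E'
from ik import *
r=np.radians
s=bot.read_state();go(s['tool_pos']);q=s['joints'];print(q.round(3))
S=cams.read_camera('side');Tp=cams.read_camera('top');cv2.imwrite('pics/s4.png',S);cv2.imwrite('pics/t4.png',Tp)
a=cv2.resize(S[120:260,260:400],(400,400),interpolation=2);b=cv2.resize(Tp[130:230,190:290],(400,400),interpolation=2)
cv2.imwrite('pics/p3.png',np.hstack([a,b]))
# A pregrasp
u=r(-10.5); base=np.array([.584,.187]); G=np.array([*(base+.042*np.array([np.cos(u),np.sin(u)])),.032])
R=Rl(u,r(30),-1); T=G+.011*R.as_matrix()[:,2]+[0,0,.10]
qa=ikn(T,R,np.array([-.53,.2,0,2.03,.62,.6,.39])); jplan(qa)
E
python3 t.py
```

```text
t 11.5 pos [0.5525 0.101  0.1812] z [ 0.563 -0.656 -0.503] y [-0.761 -0.648 -0.006] w 0.0866 F [ 1.1 -0.1  0.9]
turn [0. 0. 0.] shift before [0. 0. 0.] shift after [0. 0. 0.]
[-1.163  0.27   0.333  2.101  1.028  1.238  2.412]
ik [-0.52  0.18 -0.01  2.    0.59  0.63  0.44] err 0.0 0.0
rows 20 z path [np.float64(0.18), np.float64(0.152), np.float64(0.13), np.float64(0.114), np.float64(0.106), np.float64(0.106), np.float64(0.113)]
[[[-0.1, -2.4, 6.9], [-8.6, -0.5, 5.3]], [[-0.3, -2.4, 7.0], [-8.2, -0.0, 5.0]], [[-0.5, -2.3, 7.0], [-7.8, 0.4, 4.7]], [[-0.7, -2.2, 7.1], [-7.4, 0.7, 4.4]], [[-0.8, -2.1, 7.1], [-7.1, 0.9, 4.0]], [[-1.0, -2.0, 7.2], [-6.8, 1.1, 3.7]], [[-1.1, -1.9, 7.3], [-6.6, 1.2, 3.3]], [[-1.2, -1.8, 7.3], [-6.4, 1.3, 3.0]], [[-1.3, -1.7, 7.4], [-6.4, 1.4, 2.6]], [[-1.4, -1.6, 7.4], [-6.4, 1.4, 2.3]], [[-1.5, -1.4, 7.4], [-6.4, 1.5, 1.9]], [[-1.6, -1.3, 7.5], [-6.6, 1.6, 1.5]], [[-1.6, -1.2, 7.5], [-6.8, 1.8, 1.2]], [[-1.7, -1.1, 7.5], [-7.0, 2.1, 0.8]], [[-1.7, -1.0, 7.6], [-7.3, 2.5, 0.5]], [[-1.8, -0.9, 7.6], [-7.5, 2.9, 0.2]], [[-1.8, -0.7, 7.6], [-7.8, 3.4, -0.2]], [[-1.8, -0.6, 7.6], [-8.0, 4.1, -0.5]], [[-1.8, -0.5, 7.7], [-8.2, 4.8, -0.8]], [[-1.9, -0.4, 7.7], [-8.3, 5.7, -1.1]]]
```

View pics/p3.png

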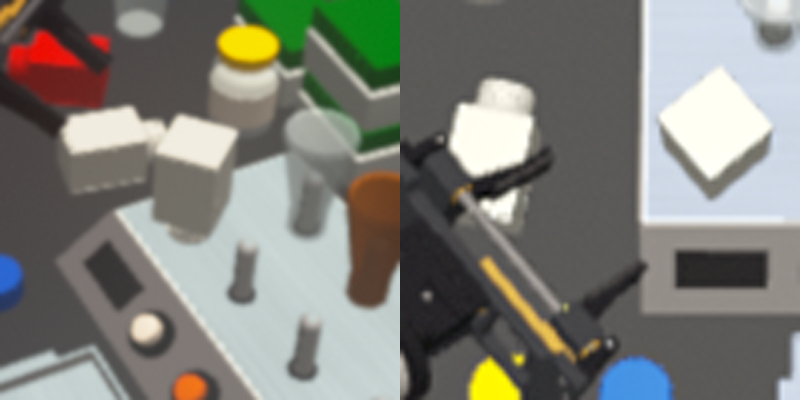

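B stands inverted on peg3, down on the deck (left crop (195,170)). A is unmoved on the bench. I'm moving to the pre-grasp above A.

Call:
step_arm(
  steps=[
    [[-0.1,-2.4,6.9],[-8.6,0,5],1],
    [[-0.3,-2.4,7],[-8.2,0,5],1],
    [[-0.5,-2.3,7],[-7.8,0,4.7],1],
    [[-0.7,-2.2,7.1],[-7.4,0.7,4.4],1],
    [[-0.8,-2.1,7.1],[-7,1,4],1],
  ],
)

```text
time_s: 12.1
tool_pos: [0.5573, 0.1005, 0.1343]
orientation: [0.673, -0.616, 0.406, 0.043]
contact_force: [0.1, -0.7, 0.1]
width: 0.0868
```

Call:
step_arm(
  steps=[
    [[-1,-2,7.2],[-6.8,1,3],1],
    [[-1.1,-1.9,7.3],[-6.6,1.2,3],1],
    [[-1.2,-1.8,7.3],[-6.4,1.3,2],1],
    [[-1.3,-1.7,7.4],[-6.4,1.4,2],1],
    [[-1.4,-1.6,7.4],[-6.4,1.4,2],1],
  ],
)

```text
time_s: 12.6
tool_pos: [0.5665, 0.122, 0.1085]
orientation: [-0.473, 0.818, -0.312, 0.099]
contact_force: [1.0, -0.4, -0.4]
width: 0.0869
```

Call:
step_arm(
  steps="[[[-1.5, -1.4, 7.4], [-6.4, 1.5, 1], [1][0]], [[-1.6, -1.3, 7.5], [-6.6, 1.6, 1], 1], [[-1.6, -1.2, 7.5], [-6.8, 1.8, 1], 1], [[-1.7, -1.1, 7.5], [-7, 2.1, 0.8], 1], [[-1.7, -1, 7.6], [-7.3, 2.5, 0.5], 1]]",
)

```text
step_arm: Invalid argument: steps='[[[-1.5, -1.4, 7.4], [-6.4, 1.5, 1], [1][0]], [[-1.6, -1.3, 7.5], [-6.6, 1.6, 1], 1], [[-1.6, -1.2, 7.5], [-6.8, 1.8, 1], 1], [[-1.7, -1.1, 7.5], [-7, 2.1, 0.8], 1], [[-1.7, -1, 7.6], [-7.3, 2.5, 0.5...(207 chars total, truncated) is not valid JSON
```

Call:
step_arm(
  steps=[
    [[-1.8,-0.9,7.6],[-7.5,2.9,0],1],
    [[-1.8,-0.7,7.6],[-7.8,3.4,0],1],
    [[-1.8,-0.6,7.6],[-8,4,-0.5],1],
    [[-1.8,-0.5,7.7],[-8.2,4.8,-0.8],1],
    [[-1.9,-0.4,7.7],[-8.3,5.7,-1],1],
  ],
)

```text
time_s: 13.1
tool_pos: [0.5816, 0.1635, 0.1008]
orientation: [-0.194, 0.947, -0.185, 0.179]
contact_force: [-0.2, -0.2, 0.3]
width: 0.0869
```

```bash
cat > t.py <<'E'
from ik import *
r=np.radians
s=bot.read_state();q=s['joints'];print(q.round(3))
p=cams.camera_params('wrist');I=cams.read_camera('wrist');cv2.imwrite('pics/w5.png',I)
m=cv2.inRange(I,(215,225,225),(255,255,255)); n,l,s,c=cv2.connectedComponentsWithStats(m)
for k in range(1,n):
    if 1500<s[k][4]<20000:
        cn=max(cv2.findContours((l==k).astype(np.uint8),0,2)[0],key=cv2.contourArea); a=cv2.approxPolyDP(cn,6,True)[:,0]
        print(s[k],[(tuple(map(int,u)),plane('wrist',u,.056,p).round(4)[:2].tolist()) for u in a])
u=r(-10.5); base=np.array([.584,.187]); G=np.array([*(base+.042*np.array([np.cos(u),np.sin(u)])),.032])
R=Rl(u,r(30),-1); T=G+.011*R.as_matrix()[:,2]
go(T,R)
E
python3 t.py
```

```text
[-1.059  0.233  0.471  2.023  0.546  0.793  0.999]
[ 258  225   95   58 3309] [((352, 260), [0.5877, 0.2011]), ((307, 225), [0.5813, 0.165]), ((258, 280), [0.6538, 0.1517]), ((351, 281), [0.6041, 0.2091])]
t 13.15 pos [0.5825 0.1645 0.1014] z [ 0.411 -0.278 -0.868] y [-0.294  0.861 -0.415] w 0.0869 F [ 1.5 -0.5 -0.1]
turn [-10.3  -5.9  36.1] shift before [-26.   30.5  84.5] shift after [ 0.6 22.4 90.8]
```

One call was malformed and got skipped. I'll finish the alignment from the current pose.

```bash
cat > t.py <<'E'
from ik import *
r=np.radians
u=r(-10.5); base=np.array([.584,.187]); G=np.array([*(base+.042*np.array([np.cos(u),np.sin(u)])),.032])
R=Rl(u,r(30),-1); T=G+.011*R.as_matrix()[:,2]
plan(T+[0,0,.085],R)
E
python3 t.py
```

```text
from [0.5825 0.1645 0.1014] rows 5 turn/row [-2.06 -1.17  7.22] D [48.2 13.8  6.1]
[-9.8, 0.2, 2.3] [-9.7, 1.3, 2.6] [-9.4, 2.5, 2.8] [-8.9, 3.5, 3.1] [-8.4, 4.5, 3.4]
```

Call:
step_arm(
  steps=[
    [[-2,-1.2,7.2],[-9.8,0,2],1],
    [[-2,-1.2,7.2],[-9.7,1.3,2],1],
    [[-2,-1.2,7.2],[-9.4,2.5,2.8],1],
    [[-2,-1.2,7.2],[-8.9,3.5,3],1],
    [[-2,-1.2,7.2],[-8.4,4.5,3.4],1],
  ],
)

```text
time_s: 13.65
tool_pos: [0.628, 0.1826, 0.1046]
orientation: [0.082, 0.962, -0.029, 0.258]
contact_force: [-0.1, 0.2, -1.1]
width: 0.0874
```

Call:
step_arm(
  steps=[
    [[0,0,0],[0,0,0],1],
    [[0,0,0],[0,0,0],1],
  ],
)

```text
time_s: 13.85
tool_pos: [0.6271, 0.1833, 0.1046]
orientation: [0.079, 0.963, -0.03, 0.258]
contact_force: [0.3, -0.2, 0.3]
width: 0.0871
```

```bash
sed -i 's/^plan.*//' t.py; cat >> t.py <<'E'
print(bot.read_state()['joints'].round(3))
p=cams.camera_params('wrist');I=cams.read_camera('wrist');cv2.imwrite('pics/w6.png',I)
m=cv2.inRange(I,(215,225,225),(255,255,255)); n,l,s,c=cv2.connectedComponentsWithStats(m)
for k in range(1,n):
    if 1500<s[k][4]<20000:
        cn=max(cv2.findContours((l==k).astype(np.uint8),0,2)[0],key=cv2.contourArea); a=cv2.approxPolyDP(cn,6,True)[:,0]
        print(s[k],[(tuple(map(int,v)),plane('wrist',v,.056,p).round(4)[:2].tolist()) for v in a])
go(T,R); plan(T,R,smax=20)
E
python3 t.py
```

```text
[-1.041  0.218  0.552  2.043  0.437  0.551  0.553]
[ 228  147  102  104 8405] [((229, 147), [0.5807, 0.1656]), ((236, 234), [0.6521, 0.1513]), ((272, 250), [0.6737, 0.1729]), ((314, 237), [0.6632, 0.2045]), ((329, 151), [0.5915, 0.2186])]
[   0  170  155  109 2411] [((0, 191), [0.5775, -0.0331]), ((79, 176), [0.5816, 0.06]), ((99, 208), [0.6118, 0.0587]), ((89, 195), [0.5987, 0.0578]), ((24, 208), [0.5996, -0.0192]), ((94, 204), [0.6074, 0.0568]), ((84, 211), [0.6126, 0.0432]), ((102, 213), [0.617, 0.0583]), ((100, 207), [0.611, 0.0602]), ((105, 217), [0.6213, 0.0585]), ((75, 220), [0.6204, 0.0278]), ((47, 209), [0.6049, 0.0071]), ((37, 220), [0.6147, -0.0151]), ((51, 210), [0.6065, 0.0106]), ((84, 230), [0.6323, 0.029]), ((108, 226), [0.6308, 0.0553]), ((85, 232), [0.6347, 0.0284]), ((86, 242), [0.6467, 0.0208]), ((121, 239), [0.6466, 0.0584]), ((111, 223), [0.628, 0.06]), ((137, 257), [0.6704, 0.0607]), ((127, 248), [0.658, 0.0577]), ((130, 256), [0.6685, 0.0546]), ((95, 250), [0.6577, 0.0233]), ((122, 252), [0.6626, 0.0498]), ((129, 278), [0.7012, 0.0343]), ((154, 271), [0.6914, 0.0667]), ((82, 170), [0.5775, 0.0655])]
t 13.9 pos [0.6271 0.1839 0.1048] z [ 0.491 -0.098 -0.865] y [ 0.167  0.986 -0.017] w 0.0871 F [ 0.  -0.3  0.2]
turn [-0.4  0.1  1.3] shift before [37.4 -3.5 73.5] shift after [37.2 -4.8 73.5]
from [0.6271 0.1839 0.1048] rows 5 turn/row [-0.08  0.01  0.25] D [  3.6  -5.6 -82.3]
[7.5, -0.7, 14.7] [7.5, -0.8, 14.7] [7.5, -0.9, 14.7] [7.5, -0.9, 14.7] [7.4, -1.0, 14.7]
```

Call:
step_arm(
  steps=[
    [[0,0,0.3],[7.2,0,14.8],1],
    [[0,0,0.3],[7.2,0,14.8],1],
    [[0,0,0.3],[7.2,0,14.8],1],
    [[0,0,0.3],[7.2,0,14.8],1],
    [[0,0,0],[7.2,0,14.8],1],
  ],
)

```text
time_s: 14.4
tool_pos: [0.633, 0.1832, 0.0223]
orientation: [0.089, 0.962, -0.027, 0.258]
contact_force: [-0.5, -0.6, 0.2]
width: 0.0871
```

Call:
step_arm(
  steps=[
    [[0,0,0],[0,0,0],0],
    [[0,0,0],[0,0,0],0],
    [[0,0,0],[0,0,0],0],
    [[0,0,0],[0,0,0],0],
    [[0,0,0],[0,0,0],0],
  ],
)

```text
time_s: 14.9
tool_pos: [0.6337, 0.1833, 0.024]
orientation: [0.09, 0.961, -0.025, 0.259]
contact_force: [-1.2, -0.6, 2.8]
width: 0.0561
```

```bash
cat > t.py <<'E'
from ik import *
r=np.radians
s=bot.read_state(); q=s['joints']; x=s['tool_pos']; print(q.round(2)); go(x); G=x-.011*Ro.from_quat(s['orientation']).as_matrix()[:,2]
print('b',(G[:2]-[.586,.192])@[np.cos(r(-11.5)),np.sin(r(-11.5))],'h',G[2]-.028)
for hd in (20,30,40,50):
    R=Rl(r(hd),r(60),1); off=.005*np.array([np.cos(r(hd)),np.sin(r(hd)),0]); 
    T=np.array([.623,-.269,.21])-off+.011*R.as_matrix()[:,2]; print(hd)
    for dz in (0,.085): ikn(T-[0,0,dz],R,np.array([.55,.24,0,2.02,-1.08,.78,.4]))
E
python3 t.py
```

```text
[-1.02  0.38  0.55  2.08  0.42  0.36  0.48]
t 14.9 pos [0.6337 0.1833 0.024 ] z [ 0.493 -0.095 -0.865] y [ 0.187  0.982 -0.002] w 0.0561 F [-1.2 -0.6  2.8]
turn [0. 0. 0.] shift before [0. 0. 0.] shift after [0. 0. 0.]
b 0.04289721688808576 h 0.0055310107993693895
20
ik [ 1.31  0.32 -0.62  2.01 -1.26  0.76  0.48] err 0.0 0.0
ik [ 1.45  0.54 -0.8   2.04 -1.26  0.59  0.65] err 0.0 0.0
30
ik [ 0.89  0.35 -0.1   1.91 -1.25  1.04  0.53] err 0.0 0.0
ik [ 1.07  0.5  -0.32  1.94 -1.26  0.91  0.68] err 0.0 0.0
40
ik [ 0.79  0.43  0.02  1.78 -1.18  1.23  0.56] err 0.0 0.0
ik [ 0.83  0.55 -0.02  1.81 -1.22  1.16  0.71] err 0.0 0.0
50
ik [ 0.81  0.53  0.    1.64 -1.07  1.37  0.57] err 0.0 0.0
ik [ 0.83  0.64 -0.03  1.67 -1.09  1.29  0.7 ] err 0.0 0.0
```

```bash
cat > t.py <<'E'
from ik import *
r=np.radians
s=bot.read_state(); q=s['joints']; x=s['tool_pos']; R0=Ro.from_quat(s['orientation'])
L=np.array([.56,.17,.26]); a=plan(L,R0); ql=ikn(L,R0,q)
hd=r(45);R=Rl(hd,r(60),1); T=np.array([.623,-.269,.225])-.0055*np.array([np.cos(hd),np.sin(hd),0])+.011*R.as_matrix()[:,2]
qt=ikn(T,R,np.array([.8,.45,0,1.75,-1.1,1.3,.55]))
qm=(ql+qt)/2; xm,Rm=fk(qm,P,SG); print(xm); xm=np.array([.5,-.05,.28]); qm=ikn(xm,Rm,qm); jplan(qm,ql); jplan(qt,qm)
E
python3 t.py
```

```text
from [0.6337 0.1833 0.024 ] rows 6 turn/row [0. 0. 0.] D [-73.7 -13.3 236. ]
[-9.7, -4.6, -39.8] [-9.7, -4.6, -39.8] [-9.7, -4.6, -39.8] [-9.7, -4.6, -39.8] [-9.7, -4.6, -39.8] [-9.7, -4.6, -39.8] 
ik [-1.02 -0.13  0.39  2.    0.53  0.95  0.51] err 0.0 0.0
ik [ 0.81  0.46  0.    1.7  -1.11  1.31  0.54] err 0.0 0.0
[ 0.54356226 -0.00121333  0.1573407 ]
ik [-0.06  0.01  0.24  1.76 -0.24  1.38  0.54] err 0.0 0.0
rows 10 z path [np.float64(0.26), np.float64(0.25), np.float64(0.251), np.float64(0.27)]
[[[2.4, 3.6, 6.6], [-6.1, -35.0, 7.2]], [[2.0, 3.6, 6.6], [-7.2, -31.6, 5.7]], [[1.6, 3.7, 6.5], [-8.1, -28.2, 3.9]], [[1.2, 3.8, 6.4], [-8.8, -24.8, 1.9]], [[0.8, 3.8, 6.3], [-9.3, -21.4, -0.2]], [[0.4, 3.9, 6.1], [-9.7, -18.1, -2.5]], [[-0.0, 3.9, 5.9], [-9.8, -14.8, -5.0]], [[-0.4, 4.0, 5.7], [-9.7, -11.7, -7.6]], [[-0.9, 4.0, 5.5], [-9.3, -8.6, -10.3]], [[-1.3, 4.1, 5.2], [-8.8, -5.7, -13.1]]]
rows 11 z path [np.float64(0.28), np.float64(0.251), np.float64(0.232), np.float64(0.222)]
[[[-1.5, 3.8, 4.6], [-8.7, 7.3, 9.7]], [[-1.8, 3.8, 4.7], [-10.6, 8.9, 7.6]], [[-2.1, 3.8, 4.8], [-12.3, 10.7, 5.2]], [[-2.4, 3.8, 4.8], [-13.7, 12.7, 2.5]], [[-2.7, 3.8, 4.9], [-14.8, 15.0, -0.4]], [[-3.0, 3.9, 4.9], [-15.5, 17.4, -3.4]], [[-3.3, 3.9, 4.9], [-15.8, 20.0, -6.6]], [[-3.6, 3.9, 4.9], [-15.8, 22.8, -9.9]], [[-3.9, 4.0, 4.8], [-15.2, 25.8, -13.2]], [[-4.2, 4.1, 4.8], [-14.2, 28.9, -16.4]], [[-4.4, 4.1, 4.7], [-12.8, 32.1, -19.6]]]
```

Call:
step_arm(
  steps=[
    [[0,0,0],[-20,0,-35],0],
    [[0,0,0],[-9.7,-4.6,-39.8],0],
    [[0,0,0],[-9.7,-4.6,-39.8],0],
    [[0,0,0],[-9.7,-4.6,-39.8],0],
    [[0,0,0],[-9.7,-4.6,-39.8],0],
  ],
)

```text
time_s: 15.4
tool_pos: [0.5835, 0.1737, 0.2226]
orientation: [0.091, 0.961, -0.025, 0.259]
contact_force: [-0.2, 1.1, -0.0]
width: 0.0554
```

Call:
step_arm(
  steps=[
    [[0,0,0],[0,-4.6,-39.8],0],
    [[2.4,3.6,6.6],[-6,-35,7],0],
    [[2,3.6,6.6],[-7,-31.6,5.7],0],
    [[1.6,3.7,6.5],[-8,-28,4],0],
    [[1.2,3.8,6.4],[-8.8,-24.8,2],0],
  ],
)

```text
time_s: 15.9
tool_pos: [0.5554, 0.0488, 0.2485]
orientation: [0.326, 0.937, -0.013, 0.128]
contact_force: [0.2, -0.2, -0.8]
width: 0.0559
```

Call:
step_arm(
  steps=[
    [[0.8,3.8,6.3],[-9.3,-21.4,0],0],
    [[0.4,3.9,6.1],[-9.7,-18,-2.5],0],
    [[0,3.9,5.9],[-9.8,-14.8,-5],0],
    [[-0.4,4,5.7],[-9.7,-11.7,-7.6],0],
    [[-0.9,4,5.5],[-9.3,-8.6,-10.3],0],
  ],
)

```text
time_s: 16.4
tool_pos: [0.529, -0.0374, 0.2737]
orientation: [0.551, 0.83, 0.077, -0.028]
contact_force: [-0.4, -0.3, -1.0]
width: 0.0558
```

```bash
cat > t.py <<'E'
from ik import *
r=np.radians
s=bot.read_state(); q=s['joints']; x=s['tool_pos']; go(x); print(q.round(2))
hd=r(45);R=Rl(hd,r(60),1); T=np.array([.623,-.269,.225])-.0055*np.array([np.cos(hd),np.sin(hd),0])+.011*R.as_matrix()[:,2]
qt=ikn(T,R,q); jplan(qt)
E
python3 t.py
```

```text
t 16.4 pos [ 0.529  -0.0374  0.2737] z [ 0.039  0.157 -0.987] y [0.92  0.38  0.097] w 0.0558 F [-0.4 -0.3 -1. ]
turn [0. 0. 0.] shift before [0. 0. 0.] shift after [0. 0. 0.]
[-0.82  0.05  0.97  1.75 -0.2   1.36  0.58]
ik [ 0.48  0.49  0.42  1.72 -1.26  1.44  0.61] err 0.0 0.0
rows 12 z path [np.float64(0.274), np.float64(0.252), np.float64(0.233), np.float64(0.221), np.float64(0.22)]
[[[-1.1, 3.2, 4.7], [-5.4, 0.9, 6.3]], [[-1.3, 3.3, 4.8], [-7.5, 2.9, 5.9]], [[-1.6, 3.4, 4.9], [-9.6, 5.0, 5.0]], [[-1.8, 3.6, 4.9], [-11.6, 7.3, 3.5]], [[-2.1, 3.7, 5.0], [-13.3, 9.7, 1.6]], [[-2.4, 3.8, 5.0], [-14.8, 12.3, -0.9]], [[-2.8, 4.0, 5.0], [-15.9, 15.2, -3.9]], [[-3.1, 4.1, 5.0], [-16.5, 18.2, -7.2]], [[-3.5, 4.3, 4.9], [-16.5, 21.4, -10.9]], [[-3.9, 4.4, 4.8], [-15.9, 24.8, -14.9]], [[-4.2, 4.6, 4.7], [-14.7, 28.3, -19.0]], [[-4.6, 4.8, 4.5], [-12.7, 32.0, -23.2]]]
```

Call:
step_arm(
  steps=[
    [[-1.1,3.2,4.7],[-5.4,1,5],0],
    [[-1.3,3.3,4.8],[-7.5,2.9,5],0],
    [[-1.6,3.4,4.9],[-9.6,5,4],0],
    [[-1.8,3.6,4.9],[-11.6,7.3,3],0],
    [[-2.1,3.7,5],[-13.3,9.7,1.6],0],
  ],
)

```text
time_s: 16.9
tool_pos: [0.5658, -0.0725, 0.2446]
orientation: [0.697, 0.676, 0.206, -0.126]
contact_force: [-0.0, 0.7, -0.9]
width: 0.0558
```

Call:
step_arm(
  steps=[
    [[-2.4,3.8,5],[-14.8,12.3,-1],0],
    [[-2.8,4,5],[-15.9,15.2,-4],0],
    [[-3.1,4.1,5],[-16.5,18.2,-7.2],0],
    [[-3.5,4.3,4.9],[-16.5,21.4,-11],0],
    [[-3.9,4.4,4.8],[-15.9,24.8,-15],0],
  ],
)

```text
time_s: 17.4
tool_pos: [0.6306, -0.1834, 0.2341]
orientation: [0.789, 0.444, 0.383, -0.186]
contact_force: [0.3, 0.1, 0.4]
width: 0.0558
```

Call:
step_arm(
  steps=[
    [[-4.2,4.6,4.7],[-14.7,28.3,-19],0],
    [[-4.6,4.8,4.5],[-12.7,32,-23],0],
    [[0,0,0],[0,0,0],0],
  ],
)

```text
time_s: 17.7
tool_pos: [0.6471, -0.2653, 0.2381]
orientation: [0.802, 0.328, 0.462, -0.188]
contact_force: [-0.8, -0.5, -0.4]
width: 0.056
```

```bash
cat > t.py <<'E'
from ik import *
r=np.radians
s=bot.read_state(); q=s['joints']; print(q.round(2))
hd=r(45);R=Rl(hd,r(60),1); T=np.array([.623,-.269,.21])-.0055*np.array([np.cos(hd),np.sin(hd),0])+.011*R.as_matrix()[:,2]
go(T,R); a=plan(T,R); plan(T-[0,0,.08],R,start=a,smax=20)
E
python3 t.py
```

```text
[ 0.13  0.62  0.9   1.7  -1.46  1.64  0.61]
t 17.7 pos [ 0.6471 -0.2653  0.2381] z [ 0.618  0.605 -0.503] y [ 0.7   -0.714  0.001] w 0.056 F [-0.8 -0.5 -0.4]
turn [ 0.5  0.2 -0.3] shift before [-37.  -14.3   3.2] shift after [-36.9 -14.4   3.2]
from [ 0.6471 -0.2653  0.2381] rows 1 turn/row [ 0.53  0.17 -0.26] D [-21.3  -0.9 -33.6]
[-36.9, -14.4, 3.2] 
from [ 0.6258 -0.2662  0.2045] rows 4 turn/row [0. 0. 0.] D [  0.   0. -80.]
[-17.3, 0.0, 10.0] [-17.3, 0.0, 10.0] [-17.3, 0.0, 10.0] [-17.3, 0.0, 10.0]
```

Call:
step_arm(
  steps=[
    [[0.5,0,-0.3],[-18.4,-7.2,1.6],0],
    [[0,0,0],[-18.4,-7.2,1.6],0],
    [[0,0,0],[0,0,0],0],
  ],
)

```text
time_s: 18.0
tool_pos: [0.6269, -0.2594, 0.2044]
orientation: [0.799, 0.337, 0.459, -0.194]
contact_force: [0.5, -0.1, -0.6]
width: 0.056
```

```bash
cat >> t.py <<'E'
for z in (0,.04,.085): ikn(T-[0,0,z],R,q,.05)
S=cams.read_camera('side');Tp=cams.read_camera('top')
a=cv2.resize(S[180:320,330:470],(400,400),interpolation=2);b=cv2.resize(Tp[110:210,310:410],(400,400),interpolation=2)
cv2.imwrite('pics/p4.png',np.hstack([a,b]))
E
python3 t.py
```

```text
[ 0.15  0.65  0.88  1.75 -1.46  1.65  0.7 ]
t 18.0 pos [ 0.6269 -0.2594  0.2044] z [ 0.603  0.619 -0.503] y [ 0.716 -0.698 -0.   ] w 0.056 F [ 0.5 -0.1 -0.6]
turn [-0.6  0.2  0.4] shift before [-2.7  3.9 -4.9] shift after [-2.7  4.  -4.8]
from [ 0.6269 -0.2594  0.2044] rows 1 turn/row [-0.61  0.21  0.35] D [-1.1 -6.7  0.1]
[-2.7, 4.0, -4.8] 
from [ 0.6258 -0.2662  0.2045] rows 4 turn/row [0. 0. 0.] D [  0.   0. -80.]
[-17.3, 0.0, 10.0] [-17.3, 0.0, 10.0] [-17.3, 0.0, 10.0] [-17.3, 0.0, 10.0] 
ik [ 0.18  0.64  0.85  1.74 -1.45  1.63  0.69] err 0.0 0.0
ik [ 0.24  0.67  0.77  1.76 -1.45  1.58  0.75] err 0.0 0.0
ik [ 0.31  0.7   0.67  1.77 -1.45  1.53  0.81] err 0.0 0.0
```

View pics/p4.png

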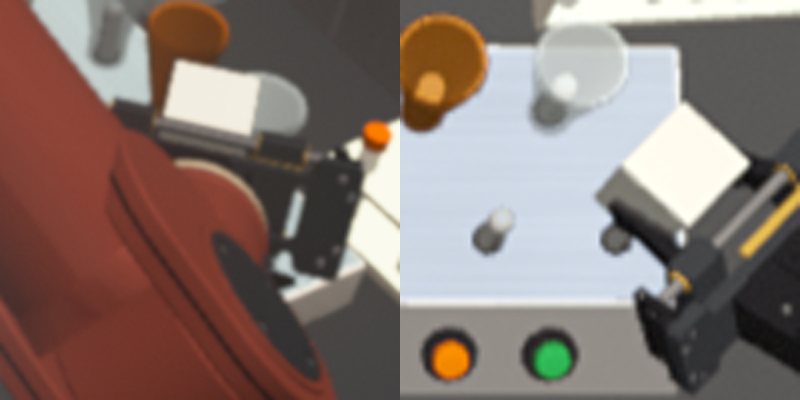

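The bottle is inverted over peg0, with its base centre at right crop (687,165). It is clear of the flask at (582,65).

Call:
step_arm(
  steps=[
    [[0,0,0],[-2.7,4,-4.8],0],
    [[0,0,0],[0,0,0],0],
  ],
)

```text
time_s: 18.3
tool_pos: [0.6279, -0.2671, 0.2076]
orientation: [0.798, 0.338, 0.46, -0.192]
contact_force: [-0.6, 0.1, -1.4]
width: 0.0558
```

```bash
cat > t2.py <<'E'
from ik import *
r=np.radians
print(plane('top',(381.75,151.25),.253))
hd=r(45);R=Rl(hd,r(60),1); T=np.array([.623,-.269,.21])-.0055*np.array([np.cos(hd),np.sin(hd),0])+.011*R.as_matrix()[:,2]
go(T,R); print(bot.read_state()['joints'].round(3)); plan(T-[0,0,.08],R,smax=20)
E
python3 t2.py
```

```text
[ 0.6253421  -0.26668834  0.253     ]
t 18.3 pos [ 0.6279 -0.2671  0.2076] z [ 0.605  0.618 -0.502] y [ 0.716 -0.698  0.005] w 0.0558 F [-0.6  0.1 -1.4]
turn [-0.5  0.1  0.6] shift before [-3.  -2.1  0.9] shift after [-3.1 -2.1  0.9]
[ 0.16   0.653  0.885  1.73  -1.459  1.657  0.696]
from [ 0.6279 -0.2671  0.2076] rows 5 turn/row [-0.1   0.03  0.13] D [ -2.    0.9 -83.1]
[-14.4, -0.5, 8.2] [-14.5, -0.5, 8.2] [-14.5, -0.5, 8.2] [-14.5, -0.4, 8.2] [-14.5, -0.4, 8.2]
```

Call:
step_arm(
  steps=[
    [[0,0,0],[-14.4,-0.4,8.2],0],
    [[0,0,0],[-14.4,-0.4,8.2],0],
    [[0,0,0],[-14.4,-0.4,8.2],0],
    [[0,0,0],[-14.4,-0.4,8.2],0],
    [[0,0,0],[-14.4,-0.4,8.2],0],
  ],
)

```text
time_s: 18.8
tool_pos: [0.6254, -0.2651, 0.1214]
orientation: [0.798, 0.337, 0.46, -0.193]
contact_force: [-0.8, 0.3, -1.8]
width: 0.0561
```

Call:
step_arm(
  steps=[
    [[0,0,0],[-3,0,1.7],0],
    [[0,0,0],[0,0,0],0],
    [[0,0,0],[0,0,0],0],
  ],
)

```text
time_s: 19.1
tool_pos: [0.6257, -0.2658, 0.1205]
orientation: [0.798, 0.338, 0.46, -0.193]
contact_force: [-0.0, -0.7, -0.6]
width: 0.0558
```

```bash
python3 t2.py|sed -n 2,4p
```

```text
t 19.1 pos [ 0.6257 -0.2658  0.1205] z [ 0.605  0.618 -0.502] y [ 0.716 -0.698  0.003] w 0.0558 F [-0.  -0.7 -0.6]
turn [-0.6  0.1  0.5] shift before [ 72.5   0.6 -42.3] shift after [ 72.6   0.3 -42.2]
[ 0.262  0.73   0.732  1.766 -1.477  1.573  0.823]
```

Call:
step_arm(
  steps=[
    [[0,0,0],[-2.6,0,1.5],0],
    [[0,0,0],[-1.4,0,0.8],0],
    [[0,0,0],[0,0,0],0],
  ],
)

```text
time_s: 19.4
tool_pos: [0.6257, -0.2655, 0.1157]
orientation: [0.798, 0.338, 0.46, -0.193]
contact_force: [0.1, -0.0, -0.7]
width: 0.056
```

Call:
step_arm(
  steps=[
    [[0,0,0],[-0.9,0,0.5],0],
    [[0,0,0],[0,0,0],0],
    [[0,0,0],[0,0,0],0],
  ],
)

```text
time_s: 19.7
tool_pos: [0.6257, -0.2656, 0.1146]
orientation: [0.798, 0.338, 0.46, -0.193]
contact_force: [0.3, 0.7, -0.9]
width: 0.0559
```

Call:
step_arm(
  steps=[
    [[0,0,0],[-1.3,0,0.8],0],
    [[0,0,0],[0,0,0],0],
    [[0,0,0],[0,0,0],1],
    [[0,0,0],[0,0,0],1],
    [[0,0,0],[0,0,0],1],
  ],
)

```text
time_s: 20.2
tool_pos: [0.6258, -0.2656, 0.1132]
orientation: [0.798, 0.338, 0.46, -0.193]
contact_force: [0.5, 0.1, 0.7]
width: 0.0723
```

Call:
step_arm(
  steps=[
    [[0,0,0],[0,0,0],1],
    [[0,0,0],[0,0,0],1],
    [[0,0,0],[0,0,-30],1],
    [[0,0,0],[0,0,-40],1],
    [[0,0,0],[0,0,-40],1],
  ],
)

```text
time_s: 20.7
tool_pos: [0.5585, -0.3337, 0.1689]
orientation: [0.798, 0.338, 0.46, -0.193]
contact_force: [0.3, -0.8, 0.7]
width: 0.0869
```

```bash
cat > t.py <<'E'
from ik import *
r=np.radians
s=bot.read_state(); q=s['joints']; go(s['tool_pos']); print(q.round(2))
Tp=cams.read_camera('top');S=cams.read_camera('side');cv2.imwrite('pics/t5.png',Tp);cv2.imwrite('pics/s5.png',S)
for c,st in blobs(Tp,*BLUE,amin=150)[0]:
    if 100<c[0]<300 and c[1]>200: print(c,plane('top',c,.024).round(4))
# waypoint: back away, up, tool vertical over mid, then above cap near (.452,.072), jaws along x
R=tool([0,0,-1],[1,0,0]); T=np.array([.452,.072,.15])
qs=[ikn(T,tool([0,0,-1],[sg,0,0]),np.array([-.15,.1,0,1.8,0,1.2,j7])) for sg in(1,-1) for j7 in (0,1.57,-1.57)]
E
python3 t.py
```

```text
t 20.7 pos [ 0.5585 -0.3337  0.1689] z [ 0.604  0.619 -0.502] y [ 0.717 -0.697  0.003] w 0.0869 F [ 0.3 -0.8  0.7]
turn [0. 0. 0.] shift before [0. 0. 0.] shift after [0. 0. 0.]
[ 0.39  0.7   0.78  1.71 -1.37  1.71  0.82]
[248.5 228.1] [0.4518 0.0719 0.024 ]
[180.8 239.4] [0.4169 0.2734 0.024 ]
[162. 250.] [0.3852 0.3281 0.024 ]
ik [-0.2   0.01 -0.06  2.01  0.    1.12 -0.26] err 0.0 0.0
ik [-0.2   0.01 -0.05  2.01  0.    1.12 -0.26] err 0.0 0.0
ik [-0.19  0.01 -0.06  2.01  0.    1.12 -0.26] err 0.0 0.0
ik [ 0.91  0.23 -1.29  1.94  0.26  1.18  2.64] err 9.7 2.55
ik [ 0.91  0.23 -1.29  1.94  0.26  1.18  2.64] err 9.7 2.55
ik [-1.22  0.49  1.38  1.95 -0.59  1.3  -2.64] err 43.04 10.96
```

```bash
cat > t.py <<'E'
from ik import *
r=np.radians
s=bot.read_state(); q=s['joints']
T=np.array([.452,.072,.11]);R=tool([0,0,-1],[1,0,0])
qt=ikn(T,R,np.array([-.2,0,-.05,2,0,1.12,-.26]))
qm=q+(qt-q)*.45; xm,Rm=fk(qm,P,SG); print(xm); xm=np.array([.47,-.2,.23]); qm=ikn(xm,Rm,qm); jplan(qm); jplan(qt,qm)
S=cv2.imread('pics/s5.png');Tp=cv2.imread('pics/t5.png')
a=cv2.resize(S[180:320,330:470],(400,400),interpolation=2);b=cv2.resize(Tp[110:210,310:410],(400,400),interpolation=2)
cv2.imwrite('pics/p5.png',np.hstack([a,b]))
E
python3 t.py
```

```text
ik [-0.2   0.05 -0.05  2.06  0.    1.03 -0.26] err 0.0 0.0
[ 0.49549607 -0.06457979  0.11078681]
ik [ 0.28  0.4   0.5   1.61 -0.65  1.72  0.36] err 0.0 0.0
rows 6 z path [np.float64(0.172), np.float64(0.199), np.float64(0.23)]
[[[6.5, -2.5, 1.0], [18.3, -31.0, 16.3]], [[5.9, -3.4, 0.7], [15.5, -29.5, 12.9]], [[5.2, -4.2, 0.5], [12.5, -27.8, 9.1]], [[4.4, -5.0, 0.3], [9.5, -25.8, 5.1]], [[3.5, -5.7, 0.2], [6.4, -23.6, 0.9]], [[2.5, -6.2, 0.2], [3.2, -21.2, -3.4]]]
rows 8 z path [np.float64(0.23), np.float64(0.167), np.float64(0.124)]
[[[1.4, -5.7, -0.7], [18.2, -6.6, 41.4]], [[0.5, -5.9, -1.5], [20.2, -7.6, 37.2]], [[-0.4, -5.9, -2.2], [22.1, -8.0, 32.3]], [[-1.4, -5.7, -3.0], [24.0, -7.8, 27.0]], [[-2.3, -5.3, -3.6], [26.1, -6.9, 21.5]], [[-3.2, -4.8, -4.2], [28.3, -5.4, 16.0]], [[-4.1, -4.0, -4.8], [30.8, -3.5, 10.6]], [[-4.8, -3.2, -5.3], [33.6, -1.2, 5.7]]]
```

View pics/p5.png

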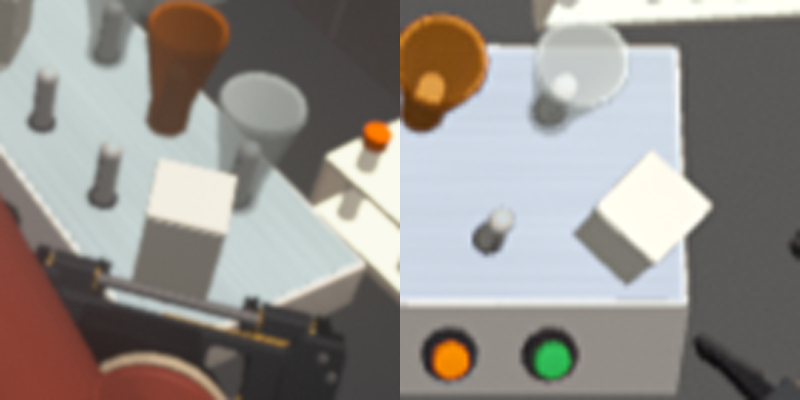

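A stands inverted on peg0 (right crop (652,207)). I'll back off upward, then go to the nearest blue cap.

Call:
step_arm(
  steps=[
    [[0,0,0],[34,0,-20],1],
    [[6.5,-2.5,1],[18.3,-31,16],1],
    [[5.9,-3.4,0.7],[15.5,-29.5,13],1],
    [[5.2,-4.2,0.5],[12.5,-27.8,9],1],
    [[4.4,-5,0.3],[9.5,-25.8,5],1],
  ],
)

```text
time_s: 21.3
tool_pos: [0.5125, -0.2124, 0.2416]
orientation: [0.805, 0.43, 0.274, -0.305]
contact_force: [0.6, 0.4, 0.1]
width: 0.0872
```

Call:
step_arm(
  steps=[
    [[3.5,-5.7,0.2],[6.4,-23.6,1],1],
    [[2.5,-6.2,0.2],[3.2,-21.2,-3],1],
    [[1.4,-5.7,-0.7],[18.2,-6.6,20],1],
    [[0.5,-5.9,-1.5],[20.2,-7.6,20],1],
    [[-0.4,-5.9,-2.2],[22,-8,20],1],
  ],
)

```text
time_s: 21.8
tool_pos: [0.4847, -0.1028, 0.2495]
orientation: [0.805, 0.545, 0.047, -0.229]
contact_force: [-0.5, 0.3, -0.7]
width: 0.087
```

```bash
cat > t.py <<'E'
from ik import *
q=bot.read_state()['joints']; print(q.round(2))
T=np.array([.452,.072,.11]);R=tool([0,0,-1],[1,0,0]); go(T,R)
qt=ikn(T,R,np.array([-.2,0,-.05,2,0,1.12,-.26]));plan(T,R)
E
python3 t.py
```

```text
[-0.36  0.34  0.91  1.64 -0.53  1.69  0.24]
t 21.8 pos [ 0.4847 -0.1028  0.2495] z [-0.174  0.419 -0.891] y [ 0.899 -0.301 -0.318] w 0.087 F [-0.5  0.3 -0.7]
turn [-15.  -22.6 -21.4] shift before [ 91.4 -37.8 203.2] shift after [174.8 -32.7 139.5]
ik [-0.2   0.05 -0.05  2.06  0.    1.03 -0.26] err 0.0 0.0
from [ 0.4847 -0.1028  0.2495] rows 6 turn/row [-2.5  -3.77 -3.57] D [ -32.7  174.8 -139.5]
[17.8, -6.7, 32.5] [20.3, -6.9, 30.9] [22.8, -6.9, 29.2] [25.0, -6.6, 27.4] [27.2, -6.1, 25.4] [29.1, -5.4, 23.2]
```

Call:
step_arm(
  steps=[
    [[-2.5,-3.8,-3.6],[17.8,-6.7,32],1],
    [[-2.5,-3.8,-3.6],[20.3,-6.9,31],1],
    [[-2.5,-3.8,-3.6],[22.8,-6.9,29],1],
    [[-2.5,-3.8,-3.6],[25,-6.6,27],1],
    [[-2.5,-3.8,-3.6],[27.2,-6,25],1],
  ],
)

```text
time_s: 22.3
tool_pos: [0.4616, 0.0526, 0.1459]
orientation: [0.727, 0.686, 0.01, -0.038]
contact_force: [0.1, 0.5, 0.2]
width: 0.087
```

Call:
step_arm(
  steps=[
    [[-2.5,-3.8,-3.6],[29,-5.4,23],1],
    [[0,0,0],[0,0,0],1],
  ],
)

```text
time_s: 22.5
tool_pos: [0.4539, 0.0875, 0.1232]
orientation: [0.702, 0.712, -0.001, -0.001]
contact_force: [-1.5, -0.3, -0.3]
width: 0.0874
```

```bash
cat >> t.py <<'E'
p=cams.camera_params('wrist');I=cams.read_camera('wrist');cv2.imwrite('pics/w7.png',I)
for c,s in blobs(I,*BLUE,amin=800)[0]: print(c,s,plane('wrist',c,.024,p).round(4))
E
python3 t.py
```

```text
[-0.96  0.03  0.69  2.06 -0.02  1.06 -0.24]
t 22.5 pos [0.4539 0.0875 0.1232] z [-0.002  0.    -1.   ] y [ 1.     0.014 -0.002] w 0.0874 F [-1.5 -0.3 -0.3]
turn [-0.1 -0.   0.8] shift before [-15.4  -2.1  13.2] shift after [-15.5  -1.9  13.2]
ik [-0.2   0.05 -0.05  2.06  0.    1.03 -0.26] err 0.0 0.0
from [0.4539 0.0875 0.1232] rows 1 turn/row [-0.12 -0.01  0.77] D [ -1.9 -15.5 -13.2]
[-15.5, -1.9, 13.2] 
[231.2   9.8] [ 199    0   66   25 1034] [0.4186 0.2538 0.024 ]
[270.6 230.7] [ 239  195   66   67 3022] [0.4516 0.0742 0.024 ]
```

Call:
step_arm(
  steps=[
    [[0,0,0.8],[-14.3,-2,15],1],
    [[0,0,0],[0,0,35],1],
    [[0,0,0],[0,0,35],1],
    [[0,0,0],[0,0,25],1],
    [[0,0,0],[0,0,0],1],
  ],
)

```text
time_s: 23.05
tool_pos: [0.4536, 0.0653, 0.0132]
orientation: [0.713, 0.702, -0.002, -0.001]
contact_force: [-0.2, -0.5, 0.7]
width: 0.0873
```

Call:
step_arm(
  steps=[
    [[0,0,0],[0,0,0],0],
    [[0,0,0],[0,0,0],0],
    [[0,0,0],[0,0,0],0],
    [[0,0,0],[0,0,0],0],
    [[0,0,0],[0,0,0],0],
  ],
)

```text
time_s: 23.55
tool_pos: [0.4557, 0.0674, 0.016]
orientation: [0.712, 0.702, 0.001, -0.0]
contact_force: [-0.1, 0.6, 0.7]
width: 0.0545
```

Call:
step_arm(
  steps=[
    [[0,0,0],[0,0,-45],0],
    [[0,0,0],[-40,0,-15],0],
    [[0,0,0],[-45,0,0],0],
    [[0,0,0],[-45,0,0],0],
    [[0,0,0],[0,0,0],0],
  ],
)

```text
time_s: 24.05
tool_pos: [0.4532, -0.0685, 0.0759]
orientation: [0.714, 0.7, 0.001, 0.0]
contact_force: [-0.7, 0.2, -0.3]
width: 0.0526
```

```bash
cat > t.py <<'E'
from ik import *
q=bot.read_state()['joints']; print(q.round(2))
T=np.array([.432,-.105,.024]);R=tool([0,0,-1],[1,0,0]); go(T,R)
E
python3 t.py
```

```text
[-0.75  0.1   0.85  2.13 -0.1   0.95  0.14]
t 24.05 pos [ 0.4532 -0.0685  0.0759] z [ 0.001  0.001 -1.   ] y [ 1.    -0.02   0.001] w 0.0526 F [-0.7  0.2 -0.3]
turn [ 0.1 -0.  -1.2] shift before [-36.9 -20.6  51.8] shift after [-36.5 -21.2  51.9]
```

Call:
step_arm(
  steps=[
    [[0,0,-1.2],[-37,-21,0],0],
    [[0,0,0],[0,0,25],0],
    [[0,0,0],[0,0,20],0],
    [[0,0,0],[0,0,6],0],
    [[0,0,0],[0,0,0],0],
  ],
)

```text
time_s: 24.55
tool_pos: [0.4319, -0.0997, 0.0239]
orientation: [0.704, 0.71, -0.0, -0.001]
contact_force: [-0.3, -0.3, 0.1]
width: 0.0526
```

```bash
python3 t.py
```

```text
[-0.67  0.19  0.86  2.2  -0.2   0.83  0.33]
t 24.55 pos [ 0.4319 -0.0997  0.0239] z [-0.001  0.001 -1.   ] y [ 1.     0.008 -0.001] w 0.0526 F [-0.3 -0.3  0.1]
turn [-0.1 -0.   0.4] shift before [-5.3  0.  -0.1] shift after [-5.3  0.1 -0.1]
```

Call:
step_arm(
  steps=[
    [[0,0,0],[0,0,0.5],0],
    [[0,0,0],[0,0,0],0.75],
    [[0,0,0],[0,0,0],0.75],
    [[0,0,0],[0,0,0],0.75],
    [[0,0,0],[0,0,0],0.75],
  ],
)

```text
time_s: 25.05
tool_pos: [0.4322, -0.0995, 0.0238]
orientation: [0.704, 0.71, 0.001, -0.0]
contact_force: [0.6, -0.5, -0.3]
width: 0.0647
```

Call:
step_arm(
  steps=[
    [[0,0,0],[0,0,-35],0.75],
    [[0,0,0],[0,0,-45],1],
    [[0,0,-6],[45,0,-20],1],
    [[0,0,-6],[45,0,0],1],
    [[0,0,-6],[45,0,0],1],
  ],
)

```text
time_s: 25.55
tool_pos: [0.4176, 0.0358, 0.1251]
orientation: [0.583, 0.812, 0.002, 0.0]
contact_force: [0.9, 1.7, 0.1]
width: 0.0853
```

```bash
cat > t.py <<'E'
from ik import *
q=bot.read_state()['joints']; print(q.round(2))
a=np.radians(30);T=np.array([.417,.273,.115]);R=tool([0,0,-1],[np.cos(a),np.sin(a),0]); go(T,R); plan(T,R); ikn(T,R,q)
Tp=cams.read_camera('top')
for c,st in blobs(Tp,*BLUE,amin=150)[0]:
    if 100<c[0]<400 and c[1]>200: print(c,plane('top',c,.024).round(4))
E
python3 t.py
```

```text
[-0.94 -0.12  0.72  2.16  0.08  1.07  0.07]
t 25.55 pos [0.4176 0.0358 0.1251] z [ 0.003  0.003 -1.   ] y [0.947 0.32  0.004] w 0.0853 F [0.9 1.7 0.1]
turn [  0.2  -0.1 -11.4] shift before [225.   75.2  10.8] shift after [205.8 118.1  10.1]
from [0.4176 0.0358 0.1251] rows 6 turn/row [ 0.04 -0.02 -1.89] D [ -0.6 237.2 -10.1]
[37.1, 13.8, 1.8] [36.6, 15.0, 1.8] [36.1, 16.2, 1.7] [35.5, 17.4, 1.7] [34.9, 18.5, 1.7] [34.3, 19.7, 1.7] 
ik [-1.15  0.13  0.52  1.99 -0.07  1.04 -0.08] err 0.0 0.0
[304.  234.8] [ 0.4327 -0.0945  0.024 ]
[180.8 239.4] [0.4169 0.2734 0.024 ]
[162.  250.1] [0.3849 0.3281 0.024 ]
```

Cap 1 is in the tray at (0.433, −0.095). Next is the second cap.

Call:
step_arm(
  steps=[
    [[0,0,-1.9],[37,13.8,1],1],
    [[0,0,-1.9],[36.6,15,1],1],
    [[0,0,-1.9],[36,16.2,1],1],
    [[0,0,-1.9],[35.5,17.4,1],1],
    [[0,0,-1.9],[35,18.5,1],1],
  ],
)

```text
time_s: 26.1
tool_pos: [0.4236, 0.233, 0.1191]
orientation: [0.515, 0.857, 0.001, -0.0]
contact_force: [0.6, 0.0, 1.1]
width: 0.0869
```

Call:
step_arm(
  steps=[
    [[0,0,-1.9],[34.3,19.7,1.7],1],
    [[0,0,0],[0,0,0],1],
    [[0,0,0],[0,0,0],1],
  ],
)

```text
time_s: 26.4
tool_pos: [0.4249, 0.2711, 0.1171]
orientation: [0.501, 0.866, -0.0, -0.0]
contact_force: [-0.1, -0.7, 0.1]
width: 0.0869
```

```bash
cat >> t.py <<'E'
p=cams.camera_params('wrist');I=cams.read_camera('wrist');cv2.imwrite('pics/w8.png',I)
for c,s in blobs(I,*BLUE,amin=800)[0]: print(c,s,plane('wrist',c,.024,p).round(4))
E
python3 t.py
```

```text
[-1.15  0.14  0.53  1.98 -0.08  1.05 -0.06]
t 26.4 pos [0.4249 0.2711 0.1171] z [-0. -0. -1.] y [ 0.867  0.499 -0.   ] w 0.0869 F [-0.1 -0.7  0.1]
turn [-0.  -0.  -0.1] shift before [ 5.5 -5.9  2.1] shift after [ 5.6 -5.9  2.1]
from [0.4249 0.2711 0.1171] rows 1 turn/row [-0.01 -0.   -0.08] D [-7.9  1.9 -2.1]
[5.6, -5.9, 2.1] 
ik [-1.16  0.13  0.52  1.99 -0.07  1.04 -0.08] err 0.0 0.0
[304.  234.8] [ 0.4327 -0.0945  0.024 ]
```

View pics/w8.png

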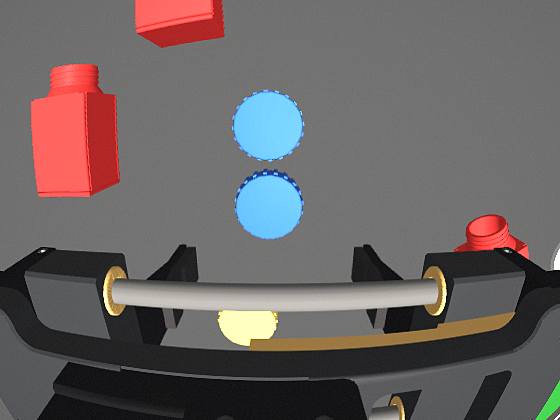

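The wrist view shows the two blue caps at (268,126) and (269,205). The target, nearer the fingers, is (269,205); the yellow cap is at (248,325).

```bash
python3 -c "
from ik import *
a=plane('wrist',(269,205),.026);print(a,plane('wrist',(268,126),.026))
a[2]=.013;go(a)"
```

```text
[0.41693674 0.27701032 0.026     ] [0.38610259 0.32981793 0.026     ]
t 26.5 pos [0.4252 0.2696 0.1173] z [-0.     0.001 -1.   ] y [0.868 0.496 0.   ] w 0.0874 F [-0.5  0.3 -0.4]
turn [0. 0. 0.] shift before [ 10.4  -3.6 104.3] shift after [ 10.4  -3.6 104.3]
```

Call:
step_arm(
  steps=[
    [[0,0,0],[9,-4,14],1],
    [[0,0,0],[0,0,35],1],
    [[0,0,0],[0,0,35],1],
    [[0,0,0],[0,0,20],1],
    [[0,0,0],[0,0,0],1],
  ],
)

```text
time_s: 27.0
tool_pos: [0.4159, 0.2742, 0.0114]
orientation: [0.502, 0.865, -0.002, -0.001]
contact_force: [0.1, -0.5, -1.1]
width: 0.0865
```

Call:
step_arm(
  steps=[
    [[0,0,0],[0,0,0],0],
    [[0,0,0],[0,0,0],0],
    [[0,0,0],[0,0,0],0],
    [[0,0,0],[0,0,0],0],
    [[0,0,0],[0,0,0],0],
  ],
)

```text
time_s: 27.5
tool_pos: [0.4174, 0.2772, 0.014]
orientation: [0.501, 0.865, 0.001, -0.0]
contact_force: [0.4, -0.0, 0.5]
width: 0.0548
```

Call:
step_arm(
  steps=[
    [[0,0,0],[0,0,-45],0],
    [[0,0,0],[0,0,-45],0],
    [[0,0,0],[-40,0,0],0],
  ],
)

```text
time_s: 27.8
tool_pos: [0.4382, 0.248, 0.1088]
orientation: [0.498, 0.867, 0.005, 0.0]
contact_force: [0.6, -1.0, -0.9]
width: 0.0524
```

```bash
cat > t.py <<'E'
from ik import *
q=bot.read_state()['joints']; print(q.round(2))
T=np.array([.432,-.21,.08]);R=tool([0,0,-1],[1,0,0]); go(T,R); plan(T+[0,0,.03],R); ikn(T,R,q)
E
python3 t.py
```

```text
[-1.12  0.14  0.56  1.99 -0.09  1.02  0.01]
t 27.8 pos [0.4382 0.248  0.1088] z [ 0.006  0.009 -1.   ] y [0.864 0.504 0.009] w 0.0524 F [ 0.6 -1.  -0.9]
turn [ 0.4 -0.4 30.3] shift before [-392.7 -236.3   24.7] shift after [-458.    -6.2   28.8]
from [0.4382 0.248  0.1088] rows 11 turn/row [ 0.04 -0.04  2.75] D [  -6.2 -458.     1.2]
[-36.7, -19.7, -0.4] [-37.6, -17.9, -0.4] [-38.4, -16.1, -0.4] [-39.1, -14.3, -0.3] [-39.8, -12.4, -0.3] [-40.3, -10.4, -0.3] [-40.8, -8.5, -0.2] [-41.1, -6.5, -0.2] [-41.4, -4.5, -0.2] [-41.6, -2.6, -0.1] [-41.6, -0.6, -0.1] 
ik [-0.48  0.17  0.92  2.08 -0.17  0.97  0.53] err 0.0 0.0
```

Call:
step_arm(
  steps=[
    [[0,0,2.8],[-36.7,-19.7,0],0],
    [[0,0,2.8],[-37.6,-17.9,0],0],
    [[0,0,2.8],[-38.4,-16,0],0],
    [[0,0,2.8],[-39,-14.3,0],0],
    [[0,0,2.8],[-39.8,-12.4,0],0],
  ],
)

```text
time_s: 28.3
tool_pos: [0.4422, 0.0325, 0.1034]
orientation: [0.604, 0.797, 0.001, -0.0]
contact_force: [1.1, 0.5, -0.0]
width: 0.0526
```

Call:
step_arm(
  steps=[
    [[0,0,2.8],[-40.3,-10.4,0],0],
    [[0,0,2.8],[-40.8,-8.5,0],0],
    [[0,0,2.8],[-41,-6.5,0],0],
    [[0,0,2.8],[-41.4,-4.5,0],0],
    [[0,0,2.8],[-41.6,-2.6,0],0],
  ],
)

```text
time_s: 28.8
tool_pos: [0.4469, -0.1755, 0.1033]
orientation: [0.696, 0.718, 0.001, -0.0]
contact_force: [0.8, 0.3, 0.1]
width: 0.0528
```

Call:
step_arm(
  steps=[
    [[0,0,2.5],[-41.6,-0.6,0],0],
    [[0,0,0],[0,0,0],0],
    [[0,0,0],[0,0,0],0],
  ],
)

```text
time_s: 29.1
tool_pos: [0.4472, -0.2167, 0.1028]
orientation: [0.712, 0.702, 0.0, -0.0]
contact_force: [0.8, 1.4, -0.3]
width: 0.0523
```

```bash
python3 t.py
```

```text
[-0.55  0.2   1.01  2.02 -0.2   1.02  0.55]
t 29.1 pos [ 0.4472 -0.2167  0.1028] z [-0.     0.001 -1.   ] y [ 1.    -0.014 -0.   ] w 0.0523 F [ 0.8  1.4 -0.3]
turn [-0.  -0.  -0.8] shift before [  6.4 -15.3  22.8] shift after [  6.7 -15.2  22.8]
from [ 0.4472 -0.2167  0.1028] rows 1 turn/row [-0.03 -0.04 -0.8 ] D [-15.2   6.7   7.2]
[6.7, -15.2, -7.2] 
ik [-0.55  0.19  1.    2.08 -0.2   0.97  0.56] err 0.0 0.0
```

Call:
step_arm(
  steps=[
    [[0,0,-0.8],[16,-15.2,0],0],
    [[0,0,0],[0,0,35],0],
    [[0,0,0],[0,0,30],0],
    [[0,0,0],[0,0,13],0],
    [[0,0,0],[0,0,0],0],
  ],
)

```text
time_s: 29.6
tool_pos: [0.432, -0.1973, 0.0235]
orientation: [0.705, 0.709, 0.0, -0.002]
contact_force: [-0.4, 0.0, 0.3]
width: 0.0529
```

```bash
python3 t.py
```

```text
[-0.5   0.31  0.95  2.13 -0.33  0.86  0.65]
t 29.6 pos [ 0.432  -0.1973  0.0235] z [-0.002  0.003 -1.   ] y [ 1.     0.005 -0.002] w 0.0529 F [-0.4  0.   0.3]
turn [-0.1 -0.1  0.3] shift before [-12.6  -0.2 -56.5] shift after [-12.7   0.  -56.5]
from [ 0.432  -0.1973  0.0235] rows 2 turn/row [-0.07 -0.07  0.15] D [  0.  -12.7  86.5]
[-6.3, -0.1, -43.3] [-6.4, 0.0, -43.3] 
ik [-0.56  0.19  1.01  2.08 -0.2   0.97  0.56] err 0.0 0.0
```

Now I'll release, lift, and check the whole load.

Call:
step_arm(
  steps=[
    [[0,0,0],[0,0,1],0],
    [[0,0,0],[0,0,0],0.75],
    [[0,0,0],[0,0,0],0.75],
    [[0,0,0],[0,0,0],0.75],
    [[0,0,0],[0,0,0],0.75],
  ],
)

```text
time_s: 30.1
tool_pos: [0.4329, -0.1993, 0.0241]
orientation: [0.706, 0.708, 0.001, -0.0]
contact_force: [0.6, 0.1, -0.3]
width: 0.0646
```

Call:
step_arm(
  steps=[
    [[0,0,0],[0,0,-35],0.75],
    [[0,0,0],[0,0,-45],0.75],
    [[0,0,0],[0,0,-45],0],
    [[0,0,0],[40,0,-30],0],
    [[0,0,0],[40,0,0],0],
  ],
)

```text
time_s: 30.6
tool_pos: [0.4347, -0.1201, 0.1832]
orientation: [0.708, 0.707, 0.004, 0.002]
contact_force: [0.8, 1.0, -1.1]
width: 0.0484
```

```bash
cat > t.py <<'E'
from ik import *
q=bot.read_state()['joints']; print(q.round(2))
Tp=cams.read_camera('top');S=cams.read_camera('side');cv2.imwrite('pics/t6.png',Tp)
for c,st in blobs(Tp,*BLUE,amin=100)[0]:
    if 100<c[0]<400 and c[1]>200: print(c,st[4],plane('top',c,.024).round(4))
a=cv2.resize(S[120:340,230:450],(440,440),interpolation=2);b=cv2.resize(Tp[110:270,210:390],(360,320),interpolation=2)
c=np.zeros((440,800,3),np.uint8);c[:,:440]=a;c[:320,440:]=b;cv2.imwrite('pics/p6.png',c)
# keys: press direction
th=np.radians(34); d=np.array([np.sin(th),0,-np.cos(th)])
for n,K in dict(power=[.5346,-.0713,.0526],heat=[.5351,-.1465,.0524],start=[.5352,-.2216,.0528]).items():
    K=np.array(K)
    for yy in ([0,1,0],[1,0,0],[0,-1,0]):
        R=tool(d,yy); print(n,yy,end=' '); ikn(K-.038*d,R,q)
E
python3 t.py
```

```text
[-0.83 -0.16  0.94  2.03  0.13  1.2   0.06]
[303.  234.7] 189 [ 0.4329 -0.0915  0.024 ]
[162. 250.] 277 [0.3852 0.3281 0.024 ]
power [0, 1, 0] ik [ 1.31 -0.12 -1.14  2.39 -0.75  0.28  2.38] err 0.3 0.07
power [1, 0, 0] ik [ 1.32 -0.12 -1.14  2.39 -0.75  0.28  0.81] err 0.29 0.07
power [0, -1, 0] ik [ 1.32 -0.12 -1.14  2.39 -0.75  0.28 -0.75] err 0.28 0.07
heat [0, 1, 0] ik [ 0.12 -0.06  0.19  2.39 -0.6   0.29  2.42] err 0.02 0.01
heat [1, 0, 0] ik [ 0.59 -0.03 -0.27  2.37 -0.67  0.3   0.91] err 0.01 0.0
heat [0, -1, 0] ik [ 0.64 -0.03 -0.32  2.37 -0.68  0.3  -0.65] err 0.01 0.0
start [0, 1, 0] ik [-0.87 -0.09  1.38  2.34 -0.61  0.35  2.64] err 0.47 0.05
start [1, 0, 0] ik [ 0.37  0.03  0.14  2.31 -0.81  0.39  1.2 ] err 0.01 0.0
start [0, -1, 0] ik [ 0.33  0.03  0.18  2.31 -0.81  0.39 -0.37] err 0.01 0.0
```

View pics/p6.png

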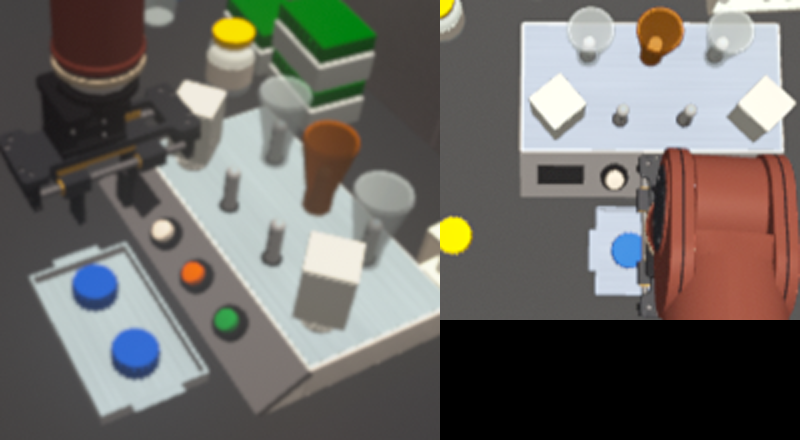

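All of the load is in place. The caps lie flat in the tray at left crop (95,285) and (135,352), and the bottles stand on peg3 and peg0. One spare blue cap remains on the bench. Now the key poses.

```bash
cat > t.py <<'E'
from ik import *
q=bot.read_state()['joints']
th=np.radians(34); d=np.array([np.sin(th),0,-np.cos(th)])
for ln in (34,28,22):
  l=np.radians(ln)
  for n,K in dict(power=[.5346,-.0713,.0526],heat=[.5351,-.1465,.0524],start=[.5352,-.2216,.0528]).items():
    R=tool([np.sin(l),0,-np.cos(l)],[0,-1,0]); tipz=R.as_matrix()[:,2]
    for st in (.025,-.004): print(ln,n,st,end=' '); ikn(np.array(K)-st*d-.008*tipz,R,np.array([.3,.1,0,2.2,-.4,.5,-.6]),.1)
E
python3 t.py
```

```text
34 power 0.025 ik [ 1.27 -0.09 -1.11  2.39 -0.67  0.25 -0.83] err 0.02 0.0
34 power -0.004 ik [ 0.71  0.03 -0.62  2.39 -0.25  0.14 -1.24] err 0.01 0.0
34 heat 0.025 ik [ 0.68 -0.02 -0.36  2.36 -0.69  0.29 -0.64] err 0.0 0.0
34 heat -0.004 ik [ 0.64  0.07 -0.35  2.35 -0.74  0.21 -0.58] err 0.0 0.0
34 start 0.025 ik [ 0.45  0.04  0.05  2.3  -0.83  0.38 -0.36] err 0.0 0.0
34 start -0.004 ik [ 0.5   0.12 -0.03  2.29 -0.93  0.32 -0.26] err 0.0 0.0
28 power 0.025 ik [ 0.45 -0.04 -0.36  2.33 -0.15  0.37 -1.36] err 0.0 0.0
28 power -0.004 ik [ 0.28  0.03 -0.21  2.32 -0.1   0.3  -1.41] err 0.0 0.0
28 heat 0.025 ik [ 0.3  -0.01 -0.02  2.3  -0.34  0.4  -1.  ] err 0.0 0.0
28 heat -0.004 ik [ 0.25  0.07  0.02  2.29 -0.39  0.34 -0.96] err 0.0 0.0
28 start 0.025 ik [ 0.38  0.06  0.08  2.23 -0.51  0.46 -0.7 ] err 0.0 0.0
28 start -0.004 ik [ 0.39  0.13  0.05  2.22 -0.56  0.4  -0.65] err 0.0 0.0
22 power 0.025 ik [ 0.2  -0.01 -0.13  2.26 -0.06  0.51 -1.46] err 0.0 0.0
22 power -0.004 ik [ 0.1   0.06 -0.03  2.25 -0.05  0.45 -1.46] err 0.0 0.0
22 heat 0.025 ik [ 0.26  0.03  0.    2.22 -0.19  0.53 -1.17] err 0.0 0.0
22 heat -0.004 ik [ 0.2   0.1   0.05  2.21 -0.22  0.47 -1.15] err 0.0 0.0
22 start 0.025 ik [ 0.33  0.09  0.1   2.15 -0.31  0.57 -0.91] err 0.0 0.0
22 start -0.004 ik [ 0.31  0.16  0.11  2.14 -0.35  0.51 -0.88] err 0.0 0.0
```

```bash
cat > key.py <<'E'
from ik import *
import sys
th,l=np.radians(34),np.radians(24); d=np.array([np.sin(th),0,-np.cos(th)])
R=tool([np.sin(l),0,-np.cos(l)],[0,-1,0]); tz=R.as_matrix()[:,2]
K=dict(power=[.5346,-.0713,.0526],heat=[.5351,-.1465,.0524],start=[.5352,-.2216,.0528])[sys.argv[1]]
st=float(sys.argv[2]); T=np.array(K)-st*d-.008*tz
print(bot.read_state()['joints'].round(2)); go(T,R); plan(T,R)
E
python3 key.py power .04
```

```text
[-0.83 -0.16  0.94  2.04  0.13  1.2   0.06]
t 30.7 pos [ 0.4333 -0.1144  0.18  ] z [ 0.003  0.005 -1.   ] y [1.    0.009 0.003] w 0.0412 F [ 0.   0.3 -0.6]
turn [-19.   18.4  89. ] shift before [42.  75.8 87.4] shift after [ 33.8 -43.1 110.2]
from [ 0.4333 -0.1144  0.18  ] rows 12 turn/row [-1.59  1.53  7.42] D [ 75.7  43.1 -86.9]
[4.1, 5.6, 7.5] [4.5, 4.9, 7.8] [4.9, 4.0, 8.1] [5.2, 3.1, 8.3] [5.3, 2.2, 8.5] [5.3, 1.3, 8.7] [5.2, 0.4, 8.9] [4.9, -0.5, 9.0] [4.5, -1.4, 9.1] [4.1, -2.2, 9.2] [3.5, -2.9, 9.2] [2.8, -3.6, 9.2]
```

Call:
step_arm(
  steps=[
    [[-1.6,1.5,7.4],[4,5.6,5],0],
    [[-1.6,1.5,7.4],[4.5,4.9,5],0],
    [[-1.6,1.5,7.4],[4.9,4,5],0],
    [[-1.6,1.5,7.4],[5,3,5],0],
    [[-1.6,1.5,7.4],[5,2,5],0],
  ],
)

```text
time_s: 31.2
tool_pos: [0.459, -0.1007, 0.156]
orientation: [0.892, 0.442, 0.095, 0.002]
contact_force: [-0.3, 0.7, -0.3]
width: 0.004
```

Call:
step_arm(
  steps=[
    [[-1.6,1.5,7.4],[5,1.3,5],0],
    [[-1.6,1.5,7.4],[5,0.4,5],0],
    [[-1.6,1.5,7.4],[5,-0.5,5],0],
    [[-1.6,1.5,7.4],[4.5,-1.4,5],0],
    [[-1.6,1.5,7.4],[4,-2.2,5],0],
  ],
)

```text
time_s: 31.7
tool_pos: [0.4817, -0.082, 0.1372]
orientation: [0.976, 0.128, 0.178, 0.005]
contact_force: [0.5, -0.5, 0.1]
width: 0.0006
```

Call:
step_arm(
  steps=[
    [[-1.6,1.5,7.4],[3.5,-2.9,5],0],
    [[-1.6,1.5,7.4],[2.8,-3.6,5],0],
    [[0,0,0],[0,0,0],0],
  ],
)

```text
time_s: 32.0
tool_pos: [0.489, -0.0734, 0.129]
orientation: [0.979, -0.002, 0.205, 0.006]
contact_force: [-2.0, 0.1, -0.5]
width: 0.001
```

```bash
python3 key.py power .025
```

```text
[-0.48 -0.23  0.5   2.31  0.19  0.63 -1.67]
t 32.0 pos [ 0.489  -0.0734  0.129 ] z [ 0.401 -0.012 -0.916] y [-0.006 -1.     0.011] w 0.001 F [-2.   0.1 -0.5]
turn [ 0.7  0.4 -0.1] shift before [ 6.6 -2.8 55.7] shift after [ 6.2 -2.1 55.7]
from [ 0.489  -0.0734  0.129 ] rows 2 turn/row [ 0.35  0.19 -0.03] D [ 28.4   2.1 -48.4]
[3.2, -1.2, 27.8] [3.1, -1.1, 27.9]
```

Call:
step_arm(
  steps=[
    [[0.4,0.2,0],[3.2,-1.2,27.8],0],
    [[0.4,0.2,0],[3.1,-1.1,27.8],0],
    [[0,0,0],[0,0,0],0],
    [[0,0,0],[0,0,0],0],
  ],
)

```text
time_s: 32.4
tool_pos: [0.5177, -0.0724, 0.0817]
orientation: [0.978, 0.002, 0.208, -0.0]
contact_force: [-0.3, -0.7, 0.2]
width: 0.0005
```

```bash
python3 key.py power 0; python3 - <<'E'
from h import *
I=cams.read_camera('side'); cv2.imwrite('pics/p7.png',cv2.resize(I[170:310,250:430],(720,560),interpolation=2))
E
```

```text
[-0.55 -0.07  0.62  2.31  0.02  0.47 -1.5 ]
t 32.4 pos [ 0.5177 -0.0724  0.0817] z [ 0.406  0.002 -0.914] y [ 0.004 -1.     0.   ] w 0.0005 F [-0.3 -0.7  0.2]
turn [-0.1  0.   0.2] shift before [ 3.6 -1.  25.5] shift after [ 3.6 -1.1 25.5]
from [ 0.5177 -0.0724  0.0817] rows 1 turn/row [-0.09  0.02  0.21] D [ 13.7   1.1 -21.8]
[3.6, -1.1, 25.5]
```

View pics/p7.png

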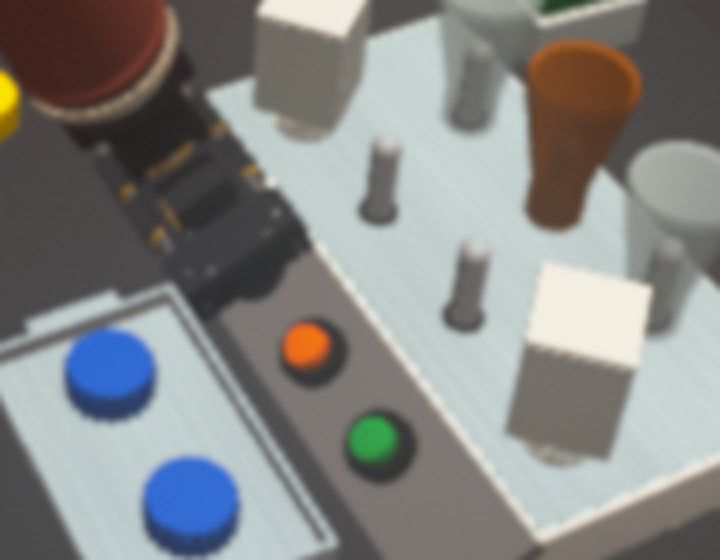

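Both bottles sit rim-down on the deck, and the fingers are above the power key. I'll press it in small steps.

Call:
step_arm(
  steps=[
    [[0,0,0],[2,-1,11],0],
    [[0,0,0],[1.5,0,11],0],
    [[0,0,0],[0.5,0,3],0],
    [[0,0,0],[0,0,0],0],
  ],
)

```text
time_s: 32.85
tool_pos: [0.5329, -0.0705, 0.062]
orientation: [0.978, 0.001, 0.21, -0.001]
contact_force: [0.6, 1.5, 3.8]
width: 0.0005
```

Call:
step_arm(
  steps=[
    [[0,0,0],[0.5,0,3],0],
    [[0,0,0],[0,0,0],0],
    [[0,0,0],[0,0,0],0],
  ],
)

```text
time_s: 33.15
tool_pos: [0.5342, -0.0705, 0.0604]
orientation: [0.978, 0.001, 0.21, -0.002]
contact_force: [-21.0, 2.2, 34.0]
width: 0.0004
```

Call:
step_arm(
  steps=[
    [[0,0,0],[0.4,0,2.5],0],
    [[0,0,0],[0,0,0],0],
    [[0,0,0],[0,0,0],0],
  ],
)

```text
time_s: 33.45
tool_pos: [0.5351, -0.0705, 0.0593]
orientation: [0.978, 0.0, 0.209, -0.003]
contact_force: [-51.9, 2.2, 75.6]
width: 0.0006
```

```bash
python3 key.py power -.006
```

```text
[-0.55  0.03  0.65  2.3  -0.15  0.4  -1.36]
t 33.45 pos [ 0.5351 -0.0705  0.0593] z [ 0.41   0.006 -0.912] y [ 0.001 -1.    -0.006] w 0.0006 F [-51.9   2.2  75.6]
turn [-0.4 -0.2 -0.1] shift before [-2.2  0.8  3.8] shift after [-2.2  0.8  3.8]
from [ 0.5351 -0.0705  0.0593] rows 1 turn/row [-0.37 -0.18 -0.08] D [-0.4 -0.8 -4.4]
[-2.2, 0.8, 3.8]
```

The force jumped once the key hit its end stop. I'll back off in 1–2 mm steps and use the spring's force curve to measure the key travel.

Call:
step_arm(
  steps=[
    [[0,0,0],[-0.5,0,-3],0],
    [[0,0,0],[-0.4,0,-2.5],0],
    [[0,0,0],[0,0,0],0],
  ],
)

```text
time_s: 33.75
tool_pos: [0.5326, -0.0705, 0.0624]
orientation: [0.978, 0.001, 0.21, -0.002]
contact_force: [-0.4, 0.4, 3.7]
width: 0.0003
```

Call:
step_arm(
  steps=[
    [[0,0,0],[-0.2,0,-1],0],
    [[0,0,0],[0,0,0],0],
  ],
)

```text
time_s: 33.95
tool_pos: [0.5317, -0.0707, 0.0621]
orientation: [0.978, 0.001, 0.209, -0.001]
contact_force: [0.1, 0.6, 3.7]
width: 0.0006
```

Call:
step_arm(
  steps=[
    [[0,0,0],[-0.2,0,-1],0],
    [[0,0,0],[0,0,0],0],
  ],
)

```text
time_s: 34.15
tool_pos: [0.5308, -0.0708, 0.0623]
orientation: [0.978, 0.001, 0.209, -0.001]
contact_force: [0.6, -0.9, 3.5]
width: 0.0004
```

Call:
step_arm(
  steps=[
    [[0,0,0],[-0.2,0,-1],0],
    [[0,0,0],[0,0,0],0],
  ],
)

```text
time_s: 34.35
tool_pos: [0.5301, -0.0707, 0.063]
orientation: [0.978, 0.001, 0.209, -0.001]
contact_force: [1.1, -0.1, 4.0]
width: 0.0003
```

Call:
step_arm(
  steps=[
    [[0,0,0],[-0.2,0,-1],0],
    [[0,0,0],[0,0,0],0],
  ],
)

```text
time_s: 34.55
tool_pos: [0.5294, -0.0707, 0.0638]
orientation: [0.978, 0.001, 0.209, -0.001]
contact_force: [0.5, 0.0, 2.6]
width: 0.0007
```

Call:
step_arm(
  steps=[
    [[0,0,0],[-0.2,0,-1],0],
    [[0,0,0],[0,0,0],0],
  ],
)

```text
time_s: 34.75
tool_pos: [0.5289, -0.0707, 0.0647]
orientation: [0.978, 0.001, 0.209, -0.001]
contact_force: [-0.2, -0.6, 2.3]
width: -0.0002
```

Call:
step_arm(
  steps=[
    [[0,0,0],[-0.2,0,-1],0],
    [[0,0,0],[0,0,0],0],
  ],
)

```text
time_s: 34.95
tool_pos: [0.5283, -0.0707, 0.0656]
orientation: [0.978, 0.001, 0.209, -0.001]
contact_force: [-0.3, -0.2, 1.4]
width: 0.0003
```

Call:
step_arm(
  steps=[
    [[0,0,0],[-0.2,0,-1],0],
    [[0,0,0],[0,0,0],0],
  ],
)

```text
time_s: 35.15
tool_pos: [0.5276, -0.0706, 0.0663]
orientation: [0.978, 0.001, 0.209, -0.001]
contact_force: [-1.4, -1.5, -0.2]
width: 0.0006
```

Call:
step_arm(
  steps=[
    [[0,0,0],[-0.3,0,-2],0],
    [[0,0,0],[0,0,0],0],
  ],
)

```text
time_s: 35.35
tool_pos: [0.5267, -0.0707, 0.0683]
orientation: [0.978, 0.001, 0.209, -0.001]
contact_force: [-0.8, 1.1, 0.1]
width: 0.0004
```

The spring force ran from about 4 N down to 1.4 N and then to zero over 6 mm, so power was fully in. The stop lies about 0.8 mm short of my measured key point. For heat, I'll retract, shift and approach, stopping at the stop itself.

Call:
step_arm(
  steps=[
    [[0,0,0],[-3,0,-15],0],
    [[0,0,0],[0,37,0],0],
    [[0,0,0],[0,38,0],0],
    [[0,0,0],[0,0,0],0],
    [[0,0,0],[0,0,0],0],
  ],
)

```text
time_s: 35.85
tool_pos: [0.5179, -0.1465, 0.0805]
orientation: [0.978, -0.0, 0.209, -0.001]
contact_force: [-0.3, 0.6, 0.0]
width: 0.0005
```

```bash
python3 key.py heat .010
```

```text
[-0.52 -0.02  0.8   2.28 -0.21  0.48 -1.12]
t 35.85 pos [ 0.5179 -0.1465  0.0805] z [ 0.408  0.002 -0.913] y [-0.    -1.    -0.002] w 0.0005 F [-0.3  0.6  0. ]
turn [-0.1 -0.1 -0.1] shift before [ 2.5  0.  14.8] shift after [ 2.5  0.  14.8]
from [ 0.5179 -0.1465  0.0805] rows 1 turn/row [-0.09 -0.09 -0.06] D [  8.3  -0.  -12.5]
[2.5, 0.0, 14.8]
```

Call:
step_arm(
  steps=[
    [[0,0,0],[2.5,0,14.8],0],
    [[0,0,0],[0,0,0],0],
    [[0,0,0],[0,0,0],0],
  ],
)

```text
time_s: 36.15
tool_pos: [0.5259, -0.1449, 0.0676]
orientation: [0.978, 0.001, 0.208, -0.001]
contact_force: [-0.4, -0.3, -0.3]
width: 0.0007
```

```bash
python3 key.py heat 0
```

```text
[-0.53  0.04  0.81  2.27 -0.32  0.46 -1.03]
t 36.15 pos [ 0.5259 -0.1449  0.0676] z [ 0.407  0.003 -0.913] y [ 0.003 -1.    -0.002] w 0.0007 F [-0.4 -0.3 -0.3]
turn [-0.1 -0.   0.1] shift before [2.2 1.6 9.6] shift after [2.2 1.6 9.6]
from [ 0.5259 -0.1449  0.0676] rows 1 turn/row [-0.15 -0.01  0.11] D [ 5.9 -1.6 -7.9]
[2.2, 1.6, 9.6]
```

Call:
step_arm(
  steps=[
    [[0,0,0],[1.2,1,5],0],
    [[0,0,0],[0.9,0.5,3.5],0],
    [[0,0,0],[0,0,0],0],
    [[0,0,0],[0,0,0],0],
  ],
)

```text
time_s: 36.55
tool_pos: [0.5316, -0.1467, 0.0612]
orientation: [0.978, 0.001, 0.209, -0.001]
contact_force: [-2.2, 2.0, 3.0]
width: 0.0006
```

Call:
step_arm(
  steps=[
    [[0,0,0],[0.2,0,1],0],
    [[0,0,0],[0,0,0],0],
    [[0,0,0],[0,0,0],0],
  ],
)

```text
time_s: 36.85
tool_pos: [0.5322, -0.1468, 0.0604]
orientation: [0.978, 0.001, 0.209, -0.002]
contact_force: [-6.8, 3.7, 7.5]
width: 0.0005
```

Call:
step_arm(
  steps=[
    [[0,0,0],[0.1,0,0.8],0],
    [[0,0,0],[0,0,0],0],
    [[0,0,0],[0,0,0],0],
  ],
)

```text
time_s: 37.15
tool_pos: [0.5326, -0.1468, 0.06]
orientation: [0.978, 0.001, 0.209, -0.002]
contact_force: [-13.3, 4.4, 18.1]
width: 0.0003
```

Call:
step_arm(
  steps=[
    [[0,0,0],[-4,0,-22],0],
    [[0,0,0],[0,37,0],0],
    [[0,0,0],[0,38,0],0],
    [[0,0,0],[0,0,0],0],
    [[0,0,0],[0,0,0],0],
  ],
)

```text
time_s: 37.65
tool_pos: [0.52, -0.2237, 0.0779]
orientation: [0.978, -0.001, 0.209, -0.0]
contact_force: [0.6, 0.9, 0.4]
width: 0.0004
```

```bash
python3 key.py start .010
```

```text
[-0.44  0.11  0.93  2.21 -0.54  0.55 -0.68]
t 37.65 pos [ 0.52   -0.2237  0.0779] z [ 0.408  0.001 -0.913] y [-0.001 -1.    -0.001] w 0.0004 F [0.6 0.9 0.4]
turn [-0.  -0.1 -0.1] shift before [ 1.9 -2.1 11.3] shift after [ 1.9 -2.1 11.3]
from [ 0.52   -0.2237  0.0779] rows 1 turn/row [-0.03 -0.09 -0.08] D [ 6.3  2.1 -9.5]
[1.9, -2.1, 11.3]
```

Call:
step_arm(
  steps=[
    [[0,0,0],[1.9,-2,11.3],0],
    [[0,0,0],[1,0,5],0],
    [[0,0,0],[0.9,0,4],0],
    [[0,0,0],[0,0,0],0],
    [[0,0,0],[0,0,0],0],
  ],
)

```text
time_s: 38.15
tool_pos: [0.532, -0.219, 0.0607]
orientation: [0.978, 0.001, 0.208, -0.002]
contact_force: [-1.4, 2.1, 3.2]
width: 0.0002
```

Call:
step_arm(
  steps=[
    [[0,0,0],[0.2,0,1],0],
    [[0,0,0],[0,0,0],0],
    [[0,0,0],[0,0,0],0],
  ],
)

```text
time_s: 38.45
tool_pos: [0.5324, -0.2191, 0.0602]
orientation: [0.978, 0.001, 0.209, -0.002]
contact_force: [-9.1, 4.6, 12.3]
width: 0.0004
```

Call:
step_arm(
  steps=[
    [[0,0,0],[0.1,0,0.6],0],
    [[0,0,0],[0,0,0],0],
    [[0,0,0],[0,0,0],0],
  ],
)

```text
time_s: 38.75
tool_pos: [0.5327, -0.2191, 0.0599]
orientation: [0.978, 0.001, 0.209, -0.002]
contact_force: [-14.7, 6.5, 19.7]
width: 0.0004
```

Call:
step_arm(
  steps=[
    [[0,0,0],[-4,0,-22],0],
    [[0,0,0],[0,0,-40],0],
    [[0,0,0],[20,0,-40],0],
    [[0,0,0],[30,0,-35],0],
    [[0,0,0],[0,0,0],0],
  ],
)

```text
time_s: 39.25
tool_pos: [0.5282, -0.2197, 0.2015]
orientation: [0.977, 0.002, 0.214, -0.002]
contact_force: [0.7, -0.5, -0.9]
width: 0.0005
```

```bash
python3 - <<'E'
from h import *
s=bot.read_state();go(s['tool_pos'])
Tp=cams.read_camera('top');S=cams.read_camera('side')
for c,st in blobs(Tp,*BLUE,amin=100)[0]:
    if 100<c[0]<400 and c[1]>200: print(c,st[4],plane('top',c,.024).round(4))
a=cv2.resize(S[100:340,180:450],(450,400),interpolation=2);b=cv2.resize(Tp[110:310,100:390],(350,240),interpolation=2)
c=np.zeros((400,800,3),np.uint8);c[:,:450]=a;c[:240,450:]=b;cv2.imwrite('pics/p8.png',c)
E
```

```text
t 39.25 pos [ 0.5282 -0.2197  0.2015] z [ 0.419  0.004 -0.908] y [ 0.005 -1.    -0.003] w 0.0005 F [ 0.7 -0.5 -0.9]
turn [0. 0. 0.] shift before [0. 0. 0.] shift after [0. 0. 0.]
[304.  234.8] 217 [ 0.4327 -0.0945  0.024 ]
[339.  234.6] 225 [ 0.4338 -0.1995  0.024 ]
[162. 250.] 278 [0.3852 0.3281 0.024 ]
```

View pics/p8.png

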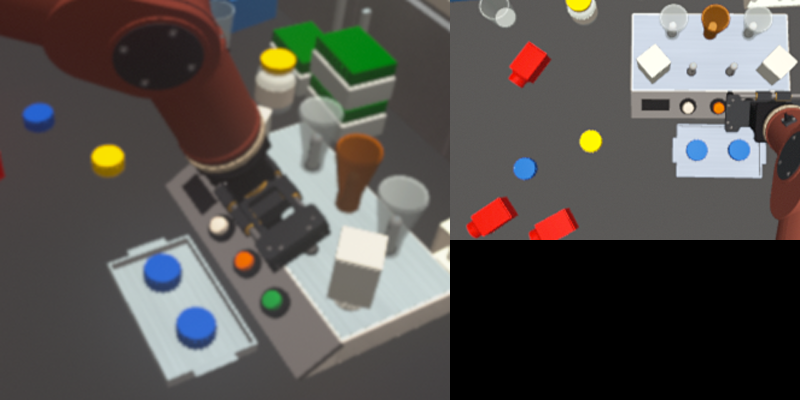

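The final view shows both bottles inverted on peg3 and peg0. Two blue caps lie flat in the tray, one spare is on the bench, the flasks are untouched, and the arm is clear of everything. Handing in.

```bash
python3 -c "
from cell import bot
print(bot.sign_off())"
```

```text
the job is handed in; nothing more can be done
None
```

The job is handed in at about 39 s of robot time. Only two washed bottles were on the bench; both stand upside down on free front-row pegs, peg3 and peg0. Two blue caps lie flat and apart in the tray at (0.433, −0.095) and (0.434, −0.200), and the third is still on the bench. I then pressed white power, orange heat and green start, in that order.

**Last checks:**
- **Load:** The pictures show both bottles rim-down on the deck. The flasks, yellow cap and red look-alikes look where they were, and the arm was clear of everything at hand-in.
- **Keys:** Heat and start were pressed to about 23 N and 25 N, well past the 4 N spring. On power, the spring force fell away over about 6 mm as I backed off, so it had been fully in.

**What went wrong or disagreed:**
- **Power key:** I overpressed it against its stop. The force reached about 92 N through the fingertips, under the 120 N wrist limit but above the 40 N limit for the arm and gripper body. I take that limit not to cover the fingertips.
- **Joint 7:** It ran up to its 2.65 rad range limit while I carried the first bottle.
- **Malformed move:** One move call was refused, and I replanned from there.
- **Bottle positions:** The top camera disagreed by 3–5 mm with where the arm placed the inverted bottles. That is within the 8 mm of clearance around each peg.

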